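# Lock a sample pot under the hold-down bar

### The arm

A 7-joint arm with a two-finger parallel gripper is mounted at the origin on a cart in front of the work surface, level with it; the furniture and walls round the work are solid. World frame = base frame: x ahead of the robot, y to its left, z up, the work surface at z = 0. Lengths are in mm, angles in rad, forces in N, time in s.
With the tool pointing down it reaches from about 425 to 950 mm from the base axis. Payload 4.7 kg.
Tool frame: the origin (TCP) lies at the very end of the fingers, on their centre line; the grasp point (between the pads) lies 19 mm behind it; z points along the fingers, y is the direction in which the jaws open and shut (so a half turn about z gives the same grasp; the last joint's range is limited). The gripper opens to 87 mm and grips with 3 to 60 N. Pads are 19 mm wide; open, the fingers measure 117 mm over their backs; the gripper's body (75 mm by 190 mm) begins 51 mm behind the grasp point.
Start: joints at [1.118, 0.469, -0.049, 1.532, 0.024, 1.141, -0.082], TCP at [277.626, -615.283, 222.573] pointing down, gripper open.
Joint ranges: [-2.59, 2.59], [-0.33, 1.99], [-1.39, 1.29], [0.1, 2.45], [-1.04, 4.18], [0.21, 1.99], [-2.66, 2.66]. Speed limits (rad/s): [2.57, 2.57, 3.14, 3.14, 3.14, 3.14, 3.14].

### API

Orientations are given as a unit quaternion [x, y, z, w].
In Python, from bench import state, camera, calibration, job_done gives the robot as it stands.
- The arm moves only by the tool move_arm, never from a script. Its argument "rows" is a list of rows, each a list of 3 entries, a list of its own where there are three numbers: the shift along the tool's x, y, z in cm, then the turn, a rotation vector about the tool's x, y, z in degrees, then the opening, from -1 (shut) to 1 (fully open). In form: [[[x, y, z], [rx, ry, rz], grip], ...]. A call has 1 to 5 rows; each row shifts and turns the commanded pose from where the row before left it, along the tool's axes as they then stand; what a row does not reach is not made up. A row lasts 1/8 s, in which the tool goes at most 62.5 mm and 10.7 degrees, less where a joint would pass 70% of its speed; a pose out of reach is approached as far as the arm can. A call with a gripper value outside its range is refused whole. The fingers move at their own pace and stop on an object; "squeeze" is the grip in N (left out, the last holds). Time passes only in rows, so rows that do not move let the fingers close. It gives the time, the measured TCP pose, the force and the opening at its end, in the units of the state.
- state(): the state, without advancing time (a new reading comes with each control period).
- camera(name): name is "scene" or "top" or "wrist"; returns the picture (400x640x3 uint8, red, green, blue); there is no depth.
- calibration(name): a dict with "intrinsics" (3x3 intrinsics, pixels), "R" (3x3) and "t" (3): a world point X has camera coordinates R X + t. Camera axes: x right, y down, z forward; pixel columns grow to the right and rows downward; lengths in mm; the calibration is good to about 2 mm. A picture is of the moment at which its call begins: read the wrist's pose just before it. calibration takes no time and is no camera call; for the wrist camera it gives the pose at the moment of the call.
- job_done(): hands the job in, once; it reports no verdict.
The state is a dict: "t": time; "joints": joint angles; "joint_velocities": joint speeds; "tau": joint torques, N m; "tcp_pos": TCP position; "eef_rot": TCP orientation; "ft_force": force on the tool from outside, world axes, zero at the start; "ft_torque": the same for the moment, N m; "grip_width": finger opening in mm.
Only numpy, scipy, OpenCV 4.12 (cv2) and the standard library are available. Lean on these libraries where they do the work, as an engineer would, in place of code of your own. Each camera call takes 0.05 s, during which the arm holds its last target.

### The job

Stand the blue-lidded sample pot upright on the round black pad in the middle of the hold-down cradle, without dropping it. Then take the bar by its orange handle and thread it through the cradle's brass flared bushing, over the pot's lid and on through the far bushing, until its nose sticks at least 10 mm out of the far side. Finish while still holding the bar there by its handle, lying free in both bushings and not jammed, and leave the other pot, the dropper bottle and the dish where they stand.

Things in the scene. Friction and masses are not known exactly. Their poses are not given: they have to be found in the camera images.
- blue_pot_center (a point): centre (half-way up, 33 mm above its underside) of the loose white sample pot with a BLUE screw lid; round, 66 mm high, body 44 mm in diameter at the top and tapering downwards, straight-sided lid 47 mm in diameter (the top 12 mm), the surest grip, 50 g. z axis = up through its lid
- white_pot: the like pot with a WHITE lid (47 x 47 x 66 mm), a bystander; origin at the centre of its underside. The two pots may stand in either of their two places
- cradle: hold-down cradle fixed to the bench: grey base 170 x 100 x 10 mm, two aluminium end plates (10 mm thick, 56 wide, tops 115 mm above the bench, inner faces 120 mm apart). Origin: centre of its underside; +x along the level axis of both bushings, the way the bar goes in, roughly world +y; z up. Bushings at x = -82..-58 and +51..+72 mm, y = 0, 90 mm above the bench
- seat (a point): centre of the top of the black rubber pad (68 mm in diameter) at the middle of the cradle, 12 mm above the bench, where the pot stands; the lid is then 78 mm above the bench and the bar passes with its underside 85 mm above the bench. Behind the cradle stands a tall fixed grey steel stand, 0.47 m high; its nearest upright edge is at world x = 0.60, y = 0.01: keep the hand and wrist in front of it
- entry_bushing (a point): centre of the outer mouth of the brass entry bushing; its flare is 28 mm wide inside at the mouth and narrows to the 14 mm bore over 10 mm; the end plate's outer face lies 12 mm further in
- far_bushing (a point): centre of the outer end of the dark far bushing, 154 mm from entry_bushing along the cradle's x; bore 14 mm, with a 24 mm wide flare on its inner side; it ends 2 mm outside the far plate's outer face
- bar_rest: grey rest fixed to the bench, 130 x 44 mm base, two notched posts 56 mm high at x = -50 and +50 mm, 6 mm thick, 30 mm wide, notches open at the top; origin at the centre of its underside, x along the bar. The bar lies in it level, its axis 50 mm above the bench; lift it straight up by 15 mm or more to free it
- bar: loose bar, 60 g, 226 mm long: steel shaft 10 mm in diameter, 180 mm long, with a tapered nose, black collar (32 mm in diameter, 4 mm thick), orange handle 42 mm long, 16 x 16 mm. Origin on its axis where the shaft leaves the collar; +x to the nose. The collar cannot pass the entry bushing; with it 5 mm short of the mouth the nose is 21 mm out of far_bushing
- bar_grip (a point): centre of the bar's orange handle, on its axis, 25 mm behind the bar's origin
- bar_tip (a point): point of the bar's nose, on its axis, 180 mm ahead of the bar's origin
- dropper: small amber dropper bottle with a black cap, standing near the pots, 33 mm in diameter, 85 mm high, a bystander; origin at the centre of its underside
- dish: clear petri dish, 71 mm in diameter, 15 mm high, a bystander; origin at the centre of its underside
Things that resemble listed ones, but are neither listed nor needed, are in the scene too. What is shaped like the part that bears blue_pot_center but pink is not meant.

How it is judged:
By the outcome, as a careful person would: the job done as asked, in the order asked, and still so for the second after the job is handed in, while the arm keeps its last pose, push and grip.
It also fails if it takes over 72 s, if anything falls off the work surface, if the arm or the gripper's body presses on something with over 40 N, if the wrist force passes 120 N, or if a joint passes its speed limit or range.

## Working session

There is one attempt and no reset: what is moved stays moved. The work goes in short steps, Python scripts to look and compute and a tool call to move; the robot and the scene stay as the last step left them, time stands still between calls to the robot, and variables do not carry over. Pictures are saved under pics/ and viewed, and the job is handed in when it is done.

Besides the shell and the picture viewer there is one more tool, called after "Emit:" by a JSON object that holds its "api" and its "payload". move_arm: Moves the arm, as the interface text tells. Its arguments: {"type":"object","properties":{"rows":{"type":"array","items":{"type":"array"}},"squeeze":{"type":"number"}},"required":["rows"]}

```bash
mkdir -p pics; ls; cat > h.py <<'E'
import numpy as np, cv2
from bench import state,camera,calibration,job_done
def snap(n,f):
    c=calibration(n); im=camera(n); cv2.imwrite(f'pics/{f}.png',cv2.cvtColor(np.asarray(im),cv2.COLOR_RGB2BGR)); return im,c
def proj(c,X):
    K=np.array(c['intrinsics']);p=np.array(c['R'])@np.array(X,float)+np.array(c['t']);p=K@p;return p[:2]/p[2]
def back(c,uv,z):
    K=np.array(c['intrinsics']);R=np.array(c['R']);t=np.array(c['t'])
    d=R.T@np.linalg.inv(K)@np.array([uv[0],uv[1],1.]);o=-R.T@t
    return o+d*(z-o[2])/d[2]
E
python3 - <<'E'
from h import *
import json
for n in ['scene','top','wrist']:
    im,c=snap(n,n+'0'); print(n,np.round(c['intrinsics'],1).tolist(),np.round(c['R'],3).tolist(),np.round(c['t'],1).tolist())
s=state(); print({k:np.round(v,3).tolist() for k,v in s.items()})
E
```

```text
pics
scene [[517.2, 0.0, 314.9], [0.0, 517.2, 191.4], [0.0, 0.0, 1.0]] [[-0.459, -0.888, 0.008], [-0.595, 0.301, -0.745], [0.659, -0.347, -0.667]] [214.5, 386.2, 1193.8]
top [[405.9, 0.0, 320.4], [0.0, 405.9, 194.2], [0.0, 0.0, 1.0]] [[0.095, -0.995, 0.004], [-0.97, -0.093, -0.226], [0.225, 0.017, -0.974]] [-68.1, 555.4, 1318.6]
wrist [[358.9, 0.0, 314.0], [0.0, 358.9, 197.1], [0.0, 0.0, 1.0]] [[0.41, -0.912, -0.002], [-0.878, -0.396, 0.268], [-0.245, -0.108, -0.964]] [-674.0, -32.1, 390.4]
{'t': 0.15, 'joints': [1.118, 0.469, -0.049, 1.533, 0.024, 1.141, -0.082], 'joint_velocities': [0.0, -0.001, -0.001, -0.005, -0.001, 0.002, 0.001], 'tau': [0.001, -50.843, -0.081, -23.642, -0.061, 0.036, 0.0], 'tcp_pos': [277.422, -614.882, 221.752], 'eef_rot': [0.978, 0.21, -0.0, -0.001], 'ft_force': [-0.326, 0.055, 0.83], 'ft_torque': [0.002, -0.014, 0.02], 'grip_width': 86.873}
```

View pics/scene0.png

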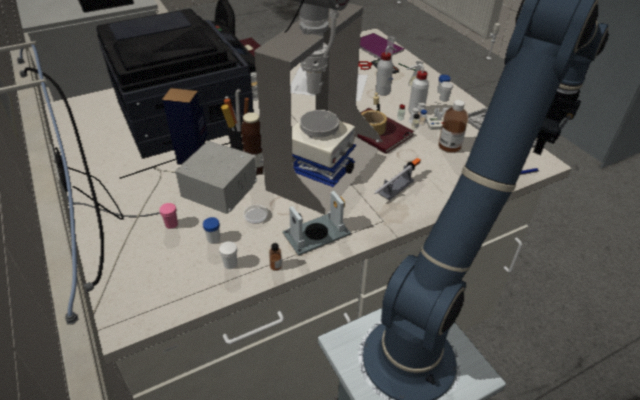

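View pics/top0.png

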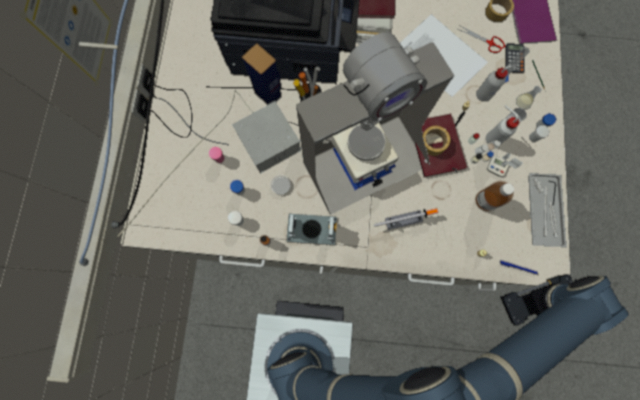

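View pics/wrist0.png

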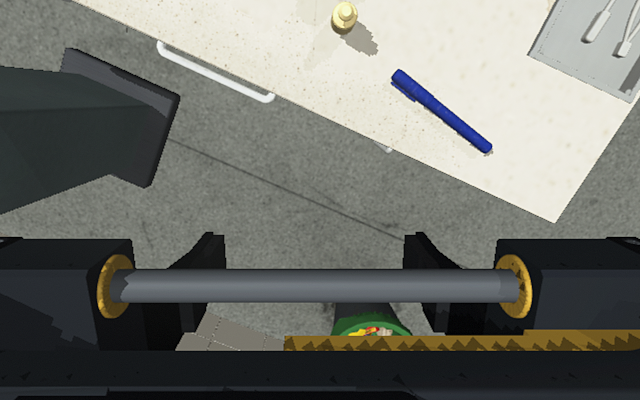

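The top view shows the blue pot at (237,187), the white pot at (235,218), the cradle pad at (312,229), the bar from (388,222) to its handle at (432,212), the dropper at (265,240) and the dish at (282,186). I'll zoom in to localise them.

```bash
python3 - <<'E'
from h import *
c=calibration('top')
for n,uv,z in [('blue',(237,187),66),('white',(235,218),66),('pad',(312,229),12),('grip',(432,212),50),('nose',(388,222),50),('dish',(282,186),15),('drop',(265,240),85),('pink',(216,154),66)]:
    print(n,np.round(back(c,uv,z)))
t=cv2.imread('pics/top0.png');s=cv2.imread('pics/scene0.png')
a=cv2.resize(t[150:260,200:350],None,fx=5,fy=5,interpolation=cv2.INTER_CUBIC);cv2.imwrite('pics/ta.png',a)
a=cv2.resize(t[190:240,370:450],None,fx=9,fy=9,interpolation=cv2.INTER_CUBIC);cv2.imwrite('pics/tb.png',a)
a=cv2.resize(s[180:280,150:360],None,fx=3.8,fy=3.8,interpolation=cv2.INTER_CUBIC);cv2.imwrite('pics/sa.png',a)
E
```

```text
blue [557. 271.  66.]
white [450. 262.  66.]
pad [445.   3.  12.]
grip [ 537. -399.   50.]
nose [ 488. -252.   50.]
dish [587. 124.  15.]
drop [384. 150.  85.]
pink [667. 360.  66.]
```

View pics/ta.png

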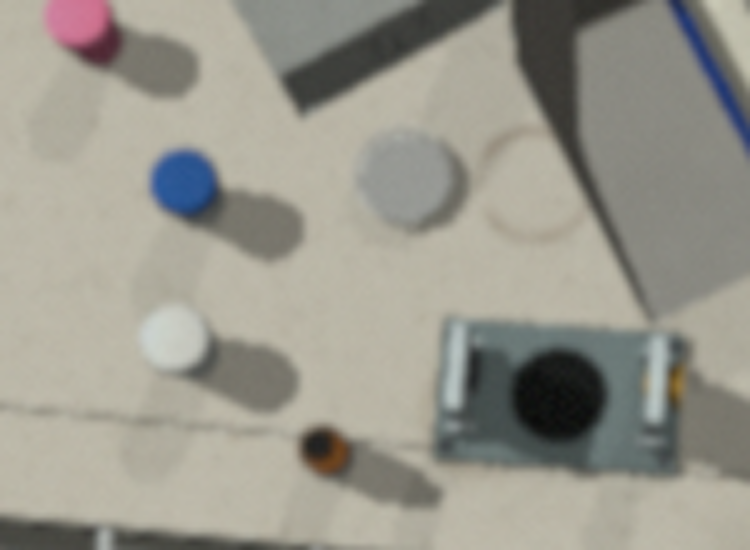

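View pics/tb.png

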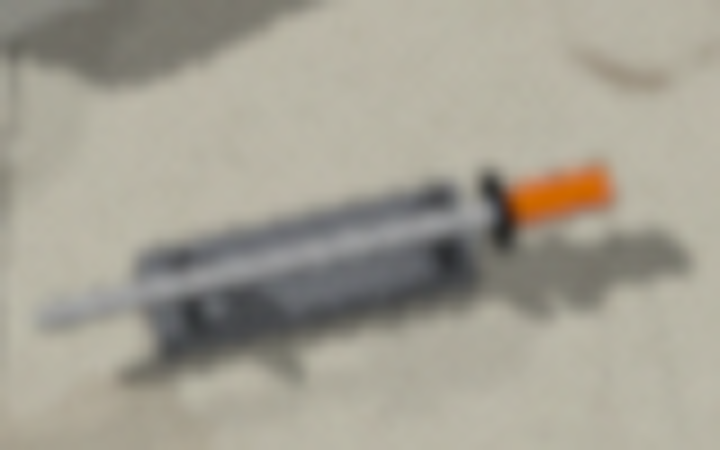

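View pics/sa.png

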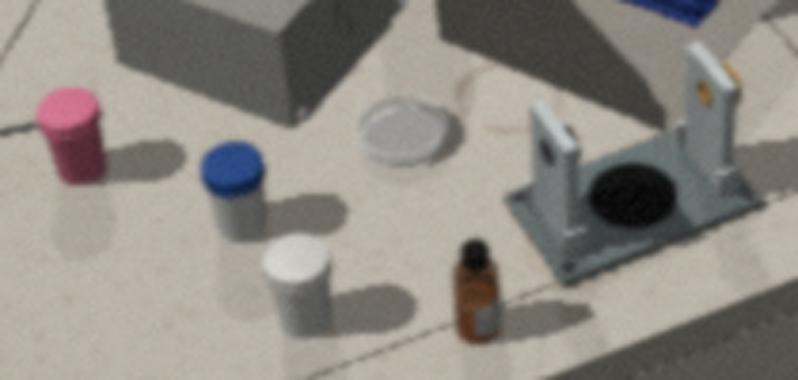

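```bash
cat >> h.py <<'E'
from scipy.spatial.transform import Rotation as Ro
def tool(): 
    s=state(); return np.array(s['tcp_pos']),Ro.from_quat(s['eef_rot'])
def plan(target,az,n,from_=None):
    """target TCP, tool x azimuth deg (tool down); n rows: equal turn/shift; prints rows in cm/deg"""
    p,R=from_ if from_ else tool()
    x=R.as_matrix()[:,0]; a0=np.degrees(np.arctan2(x[1],x[0]))
    d=(az-a0+180)%360-180
    step=(np.array(target,float)-p)/n
    print('az now',round(a0,2),'turn total',round(-d,2),'dist',round(np.linalg.norm(step)*n,1))
    for i in range(n):
        a=np.radians(a0+d*i/n)
        X=np.array([np.cos(a),np.sin(a),0]);Y=np.array([np.sin(a),-np.cos(a),0])
        print([[round(step@X/10,2),round(step@Y/10,2),round(-step[2]/10,2)],[0,0,round(-d/n,2)]])
def st():
    s=state();R=Ro.from_quat(s['eef_rot']).as_matrix()
    print('t',round(s['t'],2),'tcp',np.round(s['tcp_pos'],1),'az',round(np.degrees(np.arctan2(R[1,0],R[0,0])),2),'z',np.round(R[:,2],4),'F',np.round(s['ft_force'],1),'T',np.round(s['ft_torque'],2),'w',round(s['grip_width'],1),'j',np.round(s['joints'],2))
E
python3 - <<'E'
from h import *
c=calibration('wrist'); p,R=tool(); R=R.as_matrix()
cp=-np.array(c['R']).T@c['t']; print('cam in tool',R.T@(cp-p),'fwd',R.T@np.array(c['R'])[2])
plan([430,-370,240],54.0,8)
E
```

```text
cam in tool [  72.8395944     0.27630094 -161.48432523] fwd [-0.26761419 -0.00104216  0.96352559]
az now 24.28 turn total -29.72 dist 289.1
[[np.float64(3.0), np.float64(-2.01), np.float64(-0.23)], [0, 0, np.float64(-3.71)]]
[[np.float64(3.12), np.float64(-1.81), np.float64(-0.23)], [0, 0, np.float64(-3.71)]]
[[np.float64(3.23), np.float64(-1.6), np.float64(-0.23)], [0, 0, np.float64(-3.71)]]
[[np.float64(3.33), np.float64(-1.39), np.float64(-0.23)], [0, 0, np.float64(-3.71)]]
[[np.float64(3.41), np.float64(-1.17), np.float64(-0.23)], [0, 0, np.float64(-3.71)]]
[[np.float64(3.48), np.float64(-0.95), np.float64(-0.23)], [0, 0, np.float64(-3.71)]]
[[np.float64(3.53), np.float64(-0.72), np.float64(-0.23)], [0, 0, np.float64(-3.71)]]
[[np.float64(3.57), np.float64(-0.49), np.float64(-0.23)], [0, 0, np.float64(-3.71)]]
```

```bash
python3 - <<'E'
from h import *
plan([450,-420,240],54.0,5)
E
```

```text
az now 24.28 turn total -29.72 dist 261.0
[[np.float64(4.75), np.float64(-2.13), np.float64(-0.36)], [0, 0, np.float64(-5.94)]]
[[np.float64(4.94), np.float64(-1.63), np.float64(-0.36)], [0, 0, np.float64(-5.94)]]
[[np.float64(5.09), np.float64(-1.11), np.float64(-0.36)], [0, 0, np.float64(-5.94)]]
[[np.float64(5.17), np.float64(-0.58), np.float64(-0.36)], [0, 0, np.float64(-5.94)]]
[[np.float64(5.21), np.float64(-0.04), np.float64(-0.36)], [0, 0, np.float64(-5.94)]]
```

Emit:
{"api": "move_arm", "payload": {"rows": [[[4.75, -2.1, -0.4], [0, 0, -6], 1], [[4.9, -1.6, -0.4], [0, 0, -6], 1], [[5.1, -1.1, -0.4], [0, 0, -6], 1], [[5.2, -0.6, -0.3], [0, 0, -6], 1], [[5.2, 0, -0.3], [0, 0, -6], 1]]}}

```text
t: 0.78
tcp_pos: [451.0, -419.3, 240.5]
eef_rot: [0.889, 0.458, -0.0, -0.0]
ft_force: [0.3, -0.2, -0.0]
grip_width: 87.2
```

Emit:
{"api": "move_arm", "payload": {"rows": [[[0, 0, 0], [0, 0, 0], 1], [[0, 0, 0], [0, 0, 0], 1]]}}

```text
t: 1.02
tcp_pos: [449.6, -421.2, 240.3]
eef_rot: [0.89, 0.456, -0.001, -0.0]
ft_force: [-1.3, -0.1, -0.0]
grip_width: 87.4
```

```bash
python3 - <<'E'
from h import *
st(); snap('wrist','w1')
E
```

```text
t 1.02 tcp [ 449.6 -421.2  240.3] az 54.24 z [-1.e-03 -4.e-04 -1.e+00] F [-1.3 -0.1 -0. ] T [-0.04  0.06 -0.04] w 87.4 j [ 0.86  0.37 -0.24  1.65  0.09  1.13 -0.02]
```

View pics/w1.png

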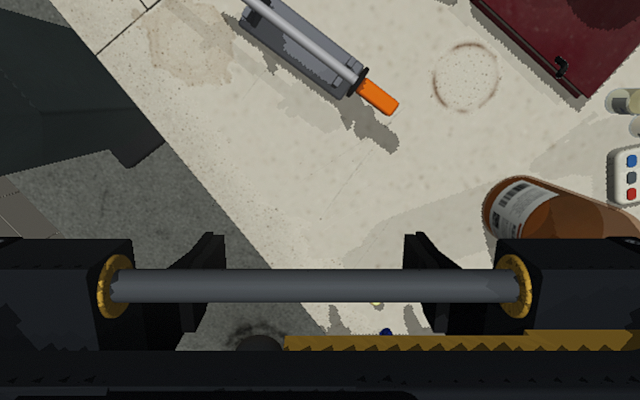

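```bash
python3 - <<'E'
from h import *
c=calibration('wrist')
for uv,z in [((365,83),58),((394,107),58),((275,10),54),((350,72),54),((377,95),58)]: print(uv,np.round(back(c,uv,z),1))
plan([450,-120,270],90,6)
E
```

```text
(365, 83) [ 536.5 -379.9   58. ]
(394, 107) [ 546.5 -413.4   58. ]
(275, 10) [ 507.  -282.9   54. ]
(350, 72) [ 531.2 -364.1   54. ]
(377, 95) [ 539.6 -395.2   58. ]
az now 54.15 turn total -35.85 dist 303.4
[[np.float64(4.09), np.float64(-2.93), np.float64(-0.5)], [0, 0, np.float64(-5.98)]]
[[np.float64(4.37), np.float64(-2.49), np.float64(-0.5)], [0, 0, np.float64(-5.98)]]
[[np.float64(4.61), np.float64(-2.02), np.float64(-0.5)], [0, 0, np.float64(-5.98)]]
[[np.float64(4.79), np.float64(-1.53), np.float64(-0.5)], [0, 0, np.float64(-5.98)]]
[[np.float64(4.93), np.float64(-1.03), np.float64(-0.5)], [0, 0, np.float64(-5.98)]]
[[np.float64(5.01), np.float64(-0.51), np.float64(-0.5)], [0, 0, np.float64(-5.98)]]
```

Emit:
{"api": "move_arm", "payload": {"rows": [[[4.1, -2.9, -0.5], [0, 0, -6], 1], [[4.4, -2.5, -0.5], [0, 0, -6], 1], [[4.6, -2.0, -0.5], [0, 0, -6], 1], [[4.8, -1.5, -0.5], [0, 0, -6], 1], [[4.9, -1.0, -0.5], [0, 0, -6], 1]]}}

```text
t: 1.7
tcp_pos: [450.6, -169.7, 265.7]
eef_rot: [0.742, 0.671, -0.0, 0.0]
ft_force: [0.6, 0.2, 0.7]
grip_width: 87.0
```

Emit:
{"api": "move_arm", "payload": {"rows": [[[5.0, -0.5, -0.5], [0, 0, -6], 1], [[0, 0, 0], [0, 0, 0], 1], [[0, 0, 0], [0, 0, 0], 1]]}}

```text
t: 2.08
tcp_pos: [451.0, -121.2, 270.5]
eef_rot: [0.707, 0.708, -0.0, 0.0]
ft_force: [0.5, -0.1, -0.1]
grip_width: 86.8
```

```bash
python3 - <<'E'
from h import *
st(); snap('wrist','w2')
E
```

```text
t 2.08 tcp [ 451.  -121.2  270.5] az 90.08 z [-1.e-04 -9.e-04 -1.e+00] F [ 0.5 -0.1 -0.1] T [-0.1  -0.13 -0.03] w 86.8 j [ 0.64  0.11 -0.5   1.92  0.06  1.12  0.11]
```

View pics/w2.png

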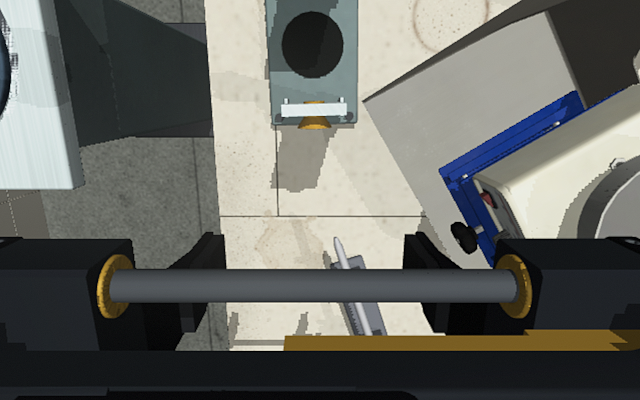

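Wrist view: the pad is at about (312,45), the entry bushing at (315,125), with the base edges alongside. I'll fit these more precisely.

```bash
python3 - <<'E'
from h import *
c=calibration('wrist')
im=cv2.imread('pics/w2.png')
cv2.imwrite('pics/w2z.png',cv2.resize(im[0:140,245:385],None,fx=4.2,fy=4.2,interpolation=cv2.INTER_CUBIC))
g=im.max(2)
m=((g<50)).astype(np.uint8); m[:, :270]=0; m[:,350:]=0; m[95:]=0
n,l,s,ce=cv2.connectedComponentsWithStats(m); i=1+np.argmax(s[1:,4]); print(s[i],ce[i])
cs,_=cv2.findContours((l==i).astype(np.uint8),0,1); 
pts=max(cs,key=len)[:,0,:]
P=np.array([back(c,p,12)[:2] for p in pts]); 
from scipy.optimize import least_squares
r=least_squares(lambda q:np.hypot(*(P-q[:2]).T)-q[2],[450,0,34],loss='soft_l1');print('pad',r.x)
E
```

```text
[ 282   11   61   67 3174] [312.03780718  44.20321361]
pad [448.34159602   6.49010647  32.77521845]
```

View pics/w2z.png

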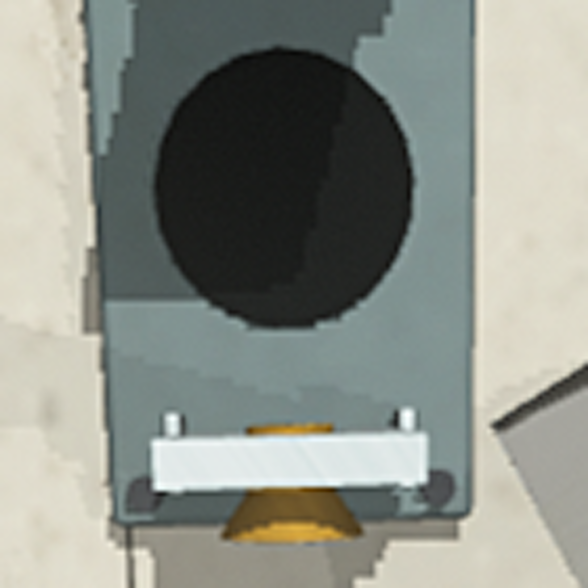

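```bash
python3 - <<'E'
from h import *
p=np.array([451.0,-121.2,270.5]);c=calibration('wrist')
def b(u,v,z): return np.round(back(c,(u/4.2+245,v/4.2),z),1)
NL,NR,FL,FR=b(117,520,10),b(467,516,10),b(88,0,10),b(473,0,10)
print(NL,NR,FL,FR, (NL+NR)/2)
for d in (FL-NL,FR-NR): print('ang',np.degrees(np.arctan2(d[1],d[0])))
q=[b(153,437,115),b(427,432,115),b(428,484,115),b(155,492,115)]
print(q,np.mean(q,0))
for d in (q[1]-q[0],q[2]-q[3]): print('ang',np.degrees(np.arctan2(d[1],d[0]))+90)
# bushing mouth: brass bottom extents (222,540)-(362,540) z ~90
print(b(222,535,90),b(362,535,90))
E
```

```text
[402.9 -77.8  10. ] [499.1 -76.7  10. ] [399.6  51.   10. ] [496.7  50.9  10. ] [451.   -77.25  10.  ]
ang 91.46766084012926
ang 91.07753650975854
[array([422.7, -53.9, 115. ]), array([478.5, -53. , 115. ]), array([478.9, -63.3, 115. ]), array([422.9, -64.9, 115. ])] [450.75  -58.775 115.   ]
ang 90.92404535277271
ang 91.63657704161673
[435.4 -75.6  90. ] [466.7 -75.6  90. ]
```

```bash
python3 - <<'E'
from h import *
c=calibration('top')
for n,uv,z in [('st TL',(298,108),470),('st front top',(322,150),470),('',(331,210),0),('st base left',(297,150),0),('tr',(450,45),470),('block corner',(260,171),80),('block',(234,131),80),('blk r',(299,147),80)]: print(n,uv,np.round(back(c,uv,z)))
cs=calibration('scene'); 
# block height: scene corner bottom/top
print(back(cs,(227,213),0), proj(cs,[600,10,0]),proj(cs,[600,10,470]),proj(c,[600,10,0]),proj(c,[600,10,470]))
# blue lid triangulate
from h import *
A=[];B=[]
for cc,uv in [(c,(237,186.6)),(cs,(211.3,222))]:
    P=np.array(cc['intrinsics'])@np.c_[cc['R'],cc['t']]
    A.append(P)
X=cv2.triangulatePoints(A[0],A[1],np.array([[237],[186.6]]),np.array([[211.3],[221.6]]));print((X[:3]/X[3]).ravel())
E
```

```text
st TL (298, 108) [680.  55. 470.]
st front top (322, 150) [576. -15. 470.]
 (331, 210) [521. -56.   0.]
st base left (297, 150) [731.  87.   0.]
tr (450, 45) [ 895. -320.  470.]
block corner (260, 171) [617. 198.  80.]
block (234, 131) [752. 306.  80.]
blk r (299, 147) [715.  75.  80.]
[643.60082042 204.49192876   0.        ] [292.01697686 201.82384138] [287.88393395  62.09133755] [314.5272975 186.5954872] [312.62208554 139.86721549]
[558.44571011 271.98625194  70.26512447]
```

```bash
python3 - <<'E'
from h import *
plan([440,50,290],84,3)
plan([510,190,300],62,3,(np.array([440,50,290.]),Ro.from_matrix(np.array([[np.cos(np.radians(84)),np.sin(np.radians(84)),0],[np.sin(np.radians(84)),-np.cos(np.radians(84)),0],[0,0,-1]]))))
E
```

```text
az now 90.04 turn total 6.04 dist 172.9
[[np.float64(5.72), np.float64(-0.36), np.float64(-0.66)], [0, 0, np.float64(2.01)]]
[[np.float64(5.7), np.float64(-0.56), np.float64(-0.66)], [0, 0, np.float64(2.01)]]
[[np.float64(5.68), np.float64(-0.76), np.float64(-0.66)], [0, 0, np.float64(2.01)]]
az now 84.0 turn total 22.0 dist 156.8
[[np.float64(4.89), np.float64(1.83), np.float64(-0.33)], [0, 0, np.float64(7.33)]]
[[np.float64(5.08), np.float64(1.19), np.float64(-0.33)], [0, 0, np.float64(7.33)]]
[[np.float64(5.19), np.float64(0.54), np.float64(-0.33)], [0, 0, np.float64(7.33)]]
```

Emit:
{"api": "move_arm", "payload": {"rows": [[[5.7, -0.4, -0.7], [0, 0, 2], 1], [[5.7, -0.6, -0.7], [0, 0, 2], 1], [[5.7, -0.8, -0.7], [0, 0, 2], 1]]}}

```text
t: 2.5
tcp_pos: [438.8, 51.8, 291.6]
eef_rot: [0.744, 0.669, 0.0, 0.0]
ft_force: [0.7, 0.2, 0.8]
grip_width: 87.2
```

Emit:
{"api": "move_arm", "payload": {"rows": [[[4.9, 1.8, -0.3], [0, 0, 7.5], 1], [[5.1, 1.2, -0.3], [0, 0, 7.5], 1], [[5.2, 0.5, -0.3], [0, 0, 7.5], 1], [[0, 0, 0], [0, 0, 0], 1], [[0, 0, 0], [0, 0, 0], 1]]}}

```text
t: 3.12
tcp_pos: [508.2, 190.9, 299.7]
eef_rot: [0.859, 0.512, -0.001, 0.0]
ft_force: [0.2, -1.0, 0.5]
grip_width: 86.6
```

```bash
python3 - <<'E'
from h import *
st(); snap('wrist','w3')
E
```

```text
t 3.12 tcp [508.2 190.9 299.7] az 61.66 z [-0.0016 -0.0013 -1.    ] F [ 0.2 -1.   0.5] T [-0.01 -0.09 -0.01] w 86.6 j [ 0.15  0.27 -0.71  1.71  0.18  1.23 -1.1 ]
```

View pics/w3.png

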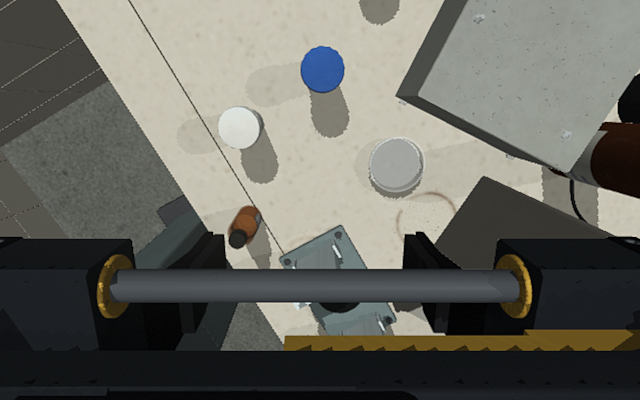

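Blue lid at about (322,69), white at (239,128), block corner at (398,97).

```bash
python3 - <<'E'
from h import *
c=calibration('wrist'); im=cv2.imread('pics/w3.png').astype(int)
m=((im[:,:,0]>100)&(im[:,:,0]-im[:,:,2]>60)).astype(np.uint8)
n,l,s,ce=cv2.connectedComponentsWithStats(m); i=1+np.argmax(s[1:,4]); print(s[i],ce[i])
cs,_=cv2.findContours((l==i).astype(np.uint8),0,1); pts=max(cs,key=len)[:,0,:]
P=np.array([back(c,p,66)[:2] for p in pts])
from scipy.optimize import least_squares
r=least_squares(lambda q:np.hypot(*(P-q[:2]).T)-q[2],[557,271,23],loss='soft_l1');print('blue',r.x)
for uv,z in [((398,97),80),((239,128),66),((240,222),85)]: print(np.round(back(c,uv,z)))
x,y=r.x[:2]
plan([x,y,120],116,7)
E
```

```text
[ 301   46   43   46 1555] [322.09646302  68.75819936]
blue [563.19178494 275.41339172  22.01033044]
[618. 214.  80.]
[455. 265.  66.]
[407. 176.  85.]
az now 61.61 turn total -54.39 dist 206.4
[[np.float64(1.44), np.float64(0.12), np.float64(2.57)], [0, 0, np.float64(-7.77)]]
[[np.float64(1.41), np.float64(0.31), np.float64(2.57)], [0, 0, np.float64(-7.77)]]
[[np.float64(1.36), np.float64(0.5), np.float64(2.57)], [0, 0, np.float64(-7.77)]]
[[np.float64(1.28), np.float64(0.68), np.float64(2.57)], [0, 0, np.float64(-7.77)]]
[[np.float64(1.17), np.float64(0.84), np.float64(2.57)], [0, 0, np.float64(-7.77)]]
[[np.float64(1.05), np.float64(0.99), np.float64(2.57)], [0, 0, np.float64(-7.77)]]
[[np.float64(0.9), np.float64(1.13), np.float64(2.57)], [0, 0, np.float64(-7.77)]]
```

Emit:
{"api": "move_arm", "payload": {"rows": [[[1.4, 0.1, 2.6], [0, 0, -7.8], 1], [[1.4, 0.3, 2.6], [0, 0, -7.8], 1], [[1.35, 0.5, 2.6], [0, 0, -7.8], 1], [[1.25, 0.7, 2.6], [0, 0, -7.8], 1], [[1.2, 0.8, 2.5], [0, 0, -7.8], 1]]}}

```text
t: 3.8
tcp_pos: [547.0, 250.6, 170.7]
eef_rot: [0.637, 0.771, -0.001, 0.001]
ft_force: [-0.1, -0.3, 0.2]
grip_width: 86.7
```

Emit:
{"api": "move_arm", "payload": {"rows": [[[1.0, 1.0, 2.5], [0, 0, -7.8], 1], [[0.9, 1.1, 2.5], [0, 0, -7.8], 1], [[0, 0, 0], [0, 0, 0], 1], [[0, 0, 0], [0, 0, 0], 1]]}}

```text
t: 4.3
tcp_pos: [562.2, 275.5, 122.4]
eef_rot: [0.529, 0.849, -0.0, 0.001]
ft_force: [-0.1, -0.3, -0.3]
grip_width: 86.8
```

```bash
python3 - <<'E'
from h import *
st(); snap('wrist','w4'); plan([562.5,275,40],116,3)
snap('scene','s4')
im=cv2.imread('pics/s4.png');cv2.imwrite('pics/s4z.png',cv2.resize(im[120:300,120:360],None,fx=3,fy=3))
E
```

```text
t 4.3 tcp [562.2 275.5 122.4] az 116.17 z [ 1.e-03 -7.e-04 -1.e+00] F [-0.1 -0.3 -0.3] T [ 0.04 -0.05  0.01] w 86.8 j [ 0.04  0.63 -0.81  1.72  0.52  1.02 -0.5 ]
az now 116.21 turn total 0.21 dist 82.9
[[np.float64(-0.03), np.float64(-0.01), np.float64(2.76)], [0, 0, np.float64(0.07)]]
[[np.float64(-0.03), np.float64(-0.01), np.float64(2.76)], [0, 0, np.float64(0.07)]]
[[np.float64(-0.03), np.float64(-0.01), np.float64(2.76)], [0, 0, np.float64(0.07)]]
```

View pics/w4.png

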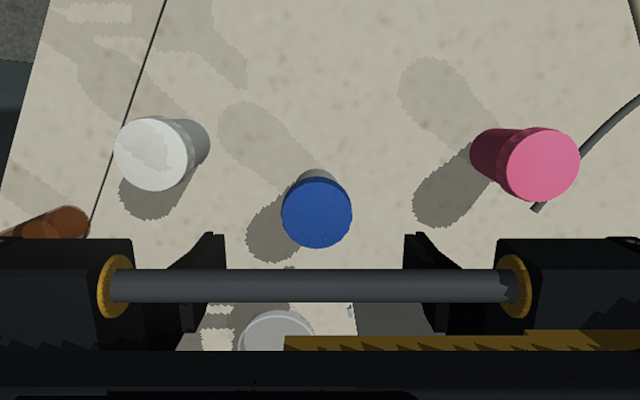

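View pics/s4z.png

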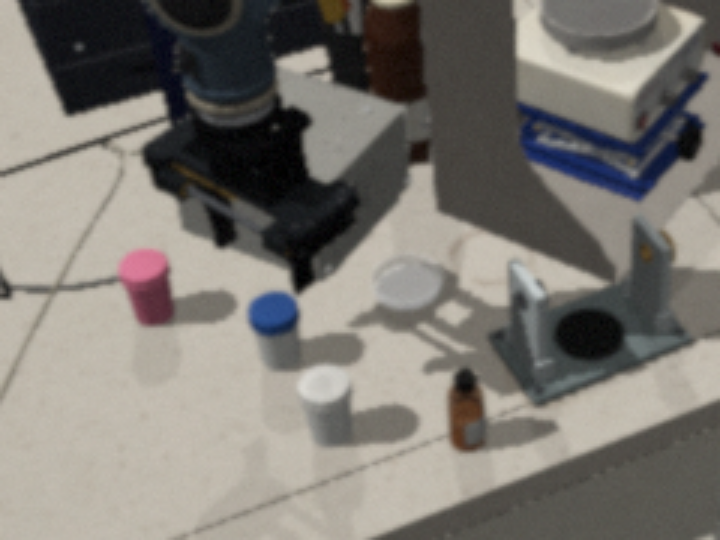

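The lid is at (316,212) in the wrist view, centred between the jaws. Measuring again.

```bash
python3 - <<'E'
from h import *
c=calibration('wrist'); im=cv2.imread('pics/w4.png').astype(int)
m=((im[:,:,0]>100)&(im[:,:,0]-im[:,:,2]>60)).astype(np.uint8)
n,l,s,ce=cv2.connectedComponentsWithStats(m); i=1+np.argmax(s[1:,4]); print(s[i],ce[i])
for uv in [(316,212),(316,178),(316,247),(281,212),(351,212)]: print(np.round(back(c,uv,66),1))
p,R=tool();print(p); cs=calibration('scene'); print(proj(cs,p),proj(cs,[562,275,66]),'lid px scene',np.array([274,305])/3+[120,120])
plan([559,272,40],116,3)
E
```

```text
[ 282  182   70   66 3652] [316.45865279 214.57831325]
[562.1 278.8  66. ]
[552.3 298.8  66. ]
[572.8 257.2  66. ]
[542.1 269.   66. ]
[582.2 288.7  66. ]
[562.27588554 276.19293269 123.02153839]
[207.36488476 207.44826411] [210.52139789 222.36108091] lid px scene [211.33333333 221.66666667]
az now 116.24 turn total 0.24 dist 83.2
[[np.float64(-0.08), np.float64(-0.16), np.float64(2.77)], [0, 0, np.float64(0.08)]]
[[np.float64(-0.08), np.float64(-0.16), np.float64(2.77)], [0, 0, np.float64(0.08)]]
[[np.float64(-0.08), np.float64(-0.16), np.float64(2.77)], [0, 0, np.float64(0.08)]]
```

Emit:
{"api": "move_arm", "payload": {"rows": [[[0.1, 0, 2.8], [0, 0, 0], 1], [[0.05, 0, 2.8], [0, 0, 0], 1], [[0, 0, 2.7], [0, 0, 0], 1], [[0, 0, 0], [0, 0, 0], 1]]}}

```text
t: 4.9
tcp_pos: [560.2, 277.0, 37.8]
eef_rot: [0.528, 0.85, -0.001, -0.0]
ft_force: [0.3, -0.6, 0.1]
grip_width: 87.0
```

Emit:
{"api": "move_arm", "payload": {"rows": [[[0, 0, 0], [0, 0, 0], 0.0], [[0, 0, 0], [0, 0, 0], 0.0], [[0, 0, 0], [0, 0, 0], -1], [[0, 0, 0], [0, 0, 0], -1], [[0, 0, 0], [0, 0, 0], -1]], "squeeze": 15}}

```text
t: 5.52
tcp_pos: [561.1, 278.4, 38.7]
eef_rot: [0.527, 0.85, 0.0, 0.0]
ft_force: [0.5, 0.5, 0.8]
grip_width: 46.2
```

```bash
python3 - <<'E'
from h import *
st(); snap('wrist','w5')
E
```

```text
t 5.53 tcp [561.1 278.4  38.7] az 116.38 z [ 3.e-04  1.e-04 -1.e+00] F [0.5 0.5 0.8] T [-0.01 -0.1  -0.  ] w 46.2 j [-0.01  0.72 -0.74  1.77  0.61  0.89 -0.57]
```

View pics/w5.png

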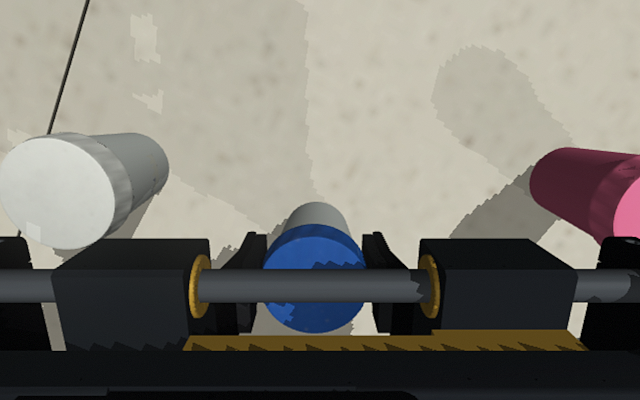

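```bash
python3 - <<'E'
from h import *
c=calibration('wrist'); p,R=tool(); 
for uv in [(315,282),(315,231),(315,333)]: print(np.round(R.as_matrix().T@(back(c,uv,66)-p),1))
M=lambda a:Ro.from_matrix(np.array([[np.cos(np.radians(a)),np.sin(np.radians(a)),0],[np.sin(np.radians(a)),-np.cos(np.radians(a)),0],[0,0,-1]]))
plan([449,6.4,175],91.2,6,(np.array([561,278.4,165.]),M(116.4)))
E
```

```text
[ -0.9   0.1 -27.3]
[ 21.6   0.1 -27.3]
[-25.4   0.1 -27.3]
az now 116.4 turn total 25.2 dist 294.3
[[np.float64(-3.23), np.float64(-3.69), np.float64(-0.17)], [0, 0, np.float64(4.2)]]
[[np.float64(-3.49), np.float64(-3.44), np.float64(-0.17)], [0, 0, np.float64(4.2)]]
[[np.float64(-3.73), np.float64(-3.18), np.float64(-0.17)], [0, 0, np.float64(4.2)]]
[[np.float64(-3.96), np.float64(-2.89), np.float64(-0.17)], [0, 0, np.float64(4.2)]]
[[np.float64(-4.16), np.float64(-2.6), np.float64(-0.17)], [0, 0, np.float64(4.2)]]
[[np.float64(-4.34), np.float64(-2.29), np.float64(-0.17)], [0, 0, np.float64(4.2)]]
```

Emit:
{"api": "move_arm", "payload": {"rows": [[[0, 0, -1], [0, 0, 0], -1], [[0, 0, -2], [0, 0, 0], -1], [[0, 0, -3.5], [0, 0, 0], -1], [[0, 0, -3.5], [0, 0, 0], -1], [[0, 0, -2.6], [0, 0, 0], -1]], "squeeze": 20}}

```text
t: 6.2
tcp_pos: [561.3, 279.1, 167.9]
eef_rot: [0.527, 0.85, 0.001, 0.001]
ft_force: [0.4, -0.1, -0.4]
grip_width: 45.8
```

Emit:
{"api": "move_arm", "payload": {"rows": [[[-2.8, -3.2, 0], [0, 0, 3.5], -1], [[-3, -3, 0], [0, 0, 3.5], -1], [[-3.2, -2.8, -0.2], [0, 0, 3.6], -1], [[-3.3, -2.6, -0.2], [0, 0, 3.6], -1], [[-3.5, -2.4, -0.2], [0, 0, 3.7], -1]]}}

```text
t: 6.82
tcp_pos: [480.5, 81.4, 172.0]
eef_rot: [0.653, 0.757, 0.001, 0.001]
ft_force: [-0.3, -0.3, -0.4]
grip_width: 46.0
```

```bash
python3 - <<'E'
from h import *
st();plan([449,7.5,175],91.2,3)
E
```

```text
t 6.83 tcp [480.5  81.4 172. ] az 98.4 z [ 1.9e-03 -3.0e-04 -1.0e+00] F [-0.3 -0.3 -0.4] T [-0.07 -0.11  0.03] w 46.0 j [ 0.45  0.33 -0.85  1.99  0.31  0.95 -0.4 ]
az now 98.4 turn total 7.2 dist 80.4
[[np.float64(-2.28), np.float64(-1.4), np.float64(-0.1)], [0, 0, np.float64(2.4)]]
[[np.float64(-2.34), np.float64(-1.3), np.float64(-0.1)], [0, 0, np.float64(2.4)]]
[[np.float64(-2.39), np.float64(-1.2), np.float64(-0.1)], [0, 0, np.float64(2.4)]]
```

Emit:
{"api": "move_arm", "payload": {"rows": [[[-2.2, -1.4, -0.1], [0, 0, 2.4], -1], [[-2.3, -1.3, -0.1], [0, 0, 2.4], -1], [[-2.3, -1.2, -0.1], [0, 0, 2.4], -1], [[0, 0, 0], [0, 0, 0], -1], [[0, 0, 0], [0, 0, 0], -1]]}}

```text
t: 7.45
tcp_pos: [449.9, 11.4, 174.4]
eef_rot: [0.699, 0.715, 0.001, 0.001]
ft_force: [-0.1, -0.1, -0.1]
grip_width: 46.1
```

```bash
python3 - <<'E'
from h import *
st(); snap('wrist','w6');snap('scene','s6');snap('top','t6')
im=cv2.imread('pics/s6.png');cv2.imwrite('pics/s6z.png',cv2.resize(im[120:270,230:400],None,fx=3.8,fy=3.8))
im=cv2.imread('pics/t6.png');cv2.imwrite('pics/t6z.png',cv2.resize(im[150:270,230:400],None,fx=4,fy=4))
plan([449,7.5,60],91.2,4)
E
```

```text
t 7.45 tcp [449.9  11.4 174.4] az 91.36 z [ 2.e-03  3.e-04 -1.e+00] F [-0.1 -0.1 -0.1] T [ 0.04 -0.1   0.06] w 46.1 j [ 0.61  0.25 -0.83  2.06  0.23  0.92 -0.32]
az now 91.41 turn total 0.21 dist 113.9
[[np.float64(-0.1), np.float64(-0.02), np.float64(2.85)], [0, 0, np.float64(0.05)]]
[[np.float64(-0.1), np.float64(-0.02), np.float64(2.85)], [0, 0, np.float64(0.05)]]
[[np.float64(-0.1), np.float64(-0.02), np.float64(2.85)], [0, 0, np.float64(0.05)]]
[[np.float64(-0.1), np.float64(-0.02), np.float64(2.85)], [0, 0, np.float64(0.05)]]
```

View pics/w6.png

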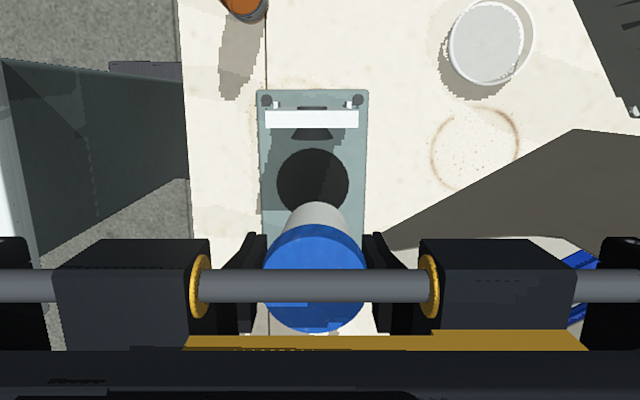

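View pics/s6z.png

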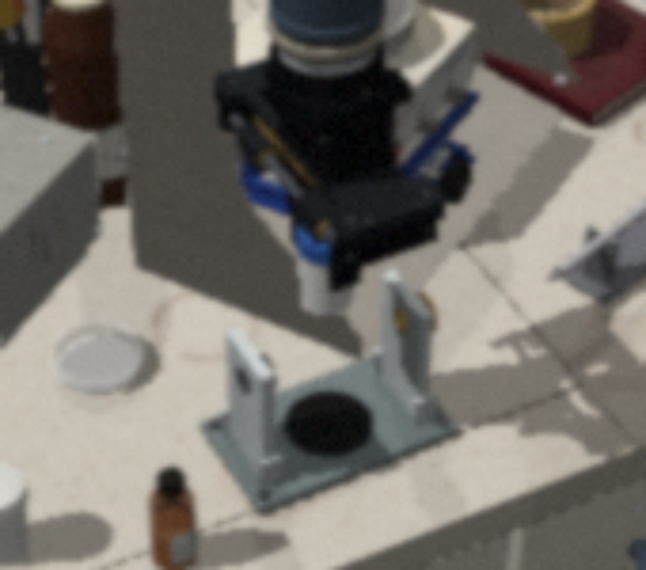

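The pad shows at columns 277–349 with its top edge at row 148, and the far plate's top face at (265–358, 110–128). I'll cross-check the cradle position with these.

```bash
python3 - <<'E'
from h import *
c=calibration('wrist')
b=lambda u,v,z:np.round(back(c,(u,v),z),1)
print('pad far',b(313,148,12),'L',b(276.5,183,12),'R',b(349.5,183,12))
q=[b(265,111,115),b(358,110,115),b(358,128,115),b(265,129,115)];print(q,np.mean(q,0))
print('base far corners',b(257,91,10),b(369,90,10))
E
```

```text
pad far [447.9  40.8  12. ] L [414.8   7.7  12. ] R [482.3   9.2  12. ]
[array([418.7,  76. , 115. ]), array([474.2,  77.9, 115. ]), array([474.8,  67.3, 115. ]), array([418.5,  65.4, 115. ])] [446.55  71.65 115.  ]
base far corners [398.1  88.9  10. ] [495.4  92.   10. ]
```

Emit:
{"api": "move_arm", "payload": {"rows": [[[-0.35, -0.1, 3], [0, 0, -0.2], -1], [[0, 0, 3], [0, 0, 0], -1], [[0, 0, 3], [0, 0, 0], -1], [[0, 0, 2.4], [0, 0, 0], -1], [[0, 0, 0.4], [0, 0, 0], -1]]}}

```text
t: 8.22
tcp_pos: [447.5, 7.7, 54.3]
eef_rot: [0.697, 0.717, -0.001, -0.001]
ft_force: [-0.3, 0.4, 0.3]
grip_width: 46.3
```

Emit:
{"api": "move_arm", "payload": {"rows": [[[0, 0, 0], [0, 0, 0], -1], [[0, 0, 0], [0, 0, 0], -1]]}}

```text
t: 8.48
tcp_pos: [449.2, 7.1, 56.5]
eef_rot: [0.698, 0.716, 0.001, 0.001]
ft_force: [-0.3, -0.1, 0.2]
grip_width: 45.9
```

```bash
python3 - <<'E'
from h import *
st()
E
```

```text
t 8.47 tcp [449.2   7.1  56.5] az 91.49 z [ 0.002 -0.    -1.   ] F [-0.3 -0.1  0.2] T [-0.01 -0.15 -0.02] w 45.9 j [ 0.47  0.44 -0.71  2.18  0.46  0.67 -0.53]
```

Still about 5.8 mm above the seat. I'll lower gently.

Emit:
{"api": "move_arm", "payload": {"rows": [[[0.05, 0, 0.25], [0, 0, 0], -1], [[0, 0, 0.15], [0, 0, 0], -1], [[0, 0, 0.1], [0, 0, 0], -1], [[0, 0, 0.05], [0, 0, 0], -1], [[0, 0, 0], [0, 0, 0], -1]]}}

```text
t: 9.1
tcp_pos: [448.5, 7.4, 50.5]
eef_rot: [0.698, 0.716, -0.0, 0.0]
ft_force: [-1.0, 0.2, 5.0]
grip_width: 46.2
```

Emit:
{"api": "move_arm", "payload": {"rows": [[[0, 0, 0], [0, 0, 0], -0.2], [[0, 0, 0], [0, 0, 0], 0.1], [[0, 0, 0], [0, 0, 0], 0.5], [[0, 0, 0], [0, 0, 0], 0.6], [[0, 0, 0], [0, 0, 0], 0.6]]}}

```text
t: 9.72
tcp_pos: [448.2, 7.3, 49.9]
eef_rot: [0.698, 0.716, -0.0, -0.0]
ft_force: [-1.1, -0.2, 0.1]
grip_width: 66.7
```

Emit:
{"api": "move_arm", "payload": {"rows": [[[0, 0, -1], [0, 0, 0], 0.6], [[0, 0, -2.5], [0, 0, 0], 0.6], [[0, 0, -4], [0, 0, 0], 0.6], [[0, 0, -5], [0, 0, 0], 0.6], [[0, 0, -5], [0, 0, 0], 0.6]]}}

```text
t: 10.35
tcp_pos: [448.0, 7.6, 227.1]
eef_rot: [0.698, 0.716, 0.0, 0.0]
ft_force: [0.8, -0.7, 0.3]
grip_width: 69.7
```

```bash
python3 - <<'E'
from h import *
st(); snap('wrist','w7');snap('scene','s7')
im=cv2.imread('pics/s7.png');cv2.imwrite('pics/s7z.png',cv2.resize(im[170:270,250:380],None,fx=5,fy=5))
E
```

```text
t 10.35 tcp [448.    7.6 227.1] az 91.52 z [ 2.e-04  1.e-04 -1.e+00] F [ 0.8 -0.7  0.3] T [-0.04 -0.18  0.04] w 69.7 j [ 0.68  0.18 -0.87  2.    0.16  1.03 -0.24]
```

View pics/w7.png

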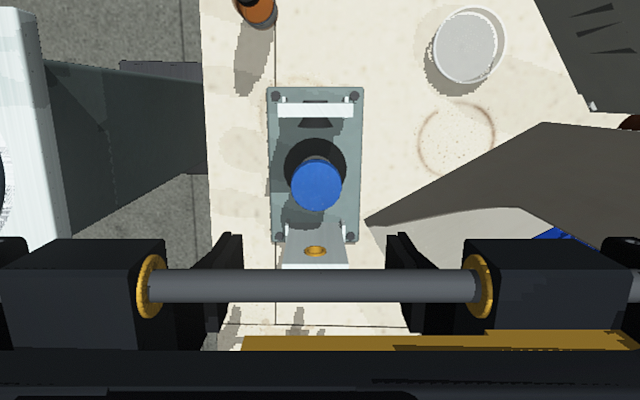

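View pics/s7z.png

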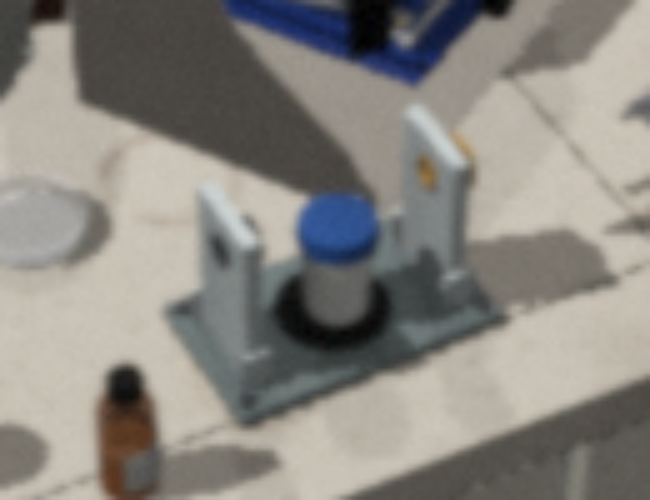

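The pot stands upright, centred on the pad. Next, the bar.

```bash
python3 - <<'E'
from h import *
M=lambda a:Ro.from_matrix(np.array([[np.cos(np.radians(a)),np.sin(np.radians(a)),0],[np.sin(np.radians(a)),-np.cos(np.radians(a)),0],[0,0,-1]]))
plan([450,-220,235],95,5)
plan([541,-396,220],106.6,5,(np.array([450,-220,235.]),M(95)))
E
```

```text
az now 91.47 turn total -3.53 dist 228.3
[[np.float64(-4.56), np.float64(-0.15), np.float64(-0.09)], [0, 0, np.float64(-0.71)]]
[[np.float64(-4.56), np.float64(-0.21), np.float64(-0.09)], [0, 0, np.float64(-0.71)]]
[[np.float64(-4.56), np.float64(-0.26), np.float64(-0.09)], [0, 0, np.float64(-0.71)]]
[[np.float64(-4.55), np.float64(-0.32), np.float64(-0.09)], [0, 0, np.float64(-0.71)]]
[[np.float64(-4.55), np.float64(-0.38), np.float64(-0.09)], [0, 0, np.float64(-0.71)]]
az now 95.0 turn total -11.6 dist 198.7
[[np.float64(-3.67), np.float64(1.51), np.float64(0.3)], [0, 0, np.float64(-2.32)]]
[[np.float64(-3.72), np.float64(1.36), np.float64(0.3)], [0, 0, np.float64(-2.32)]]
[[np.float64(-3.78), np.float64(1.2), np.float64(0.3)], [0, 0, np.float64(-2.32)]]
[[np.float64(-3.82), np.float64(1.05), np.float64(0.3)], [0, 0, np.float64(-2.32)]]
[[np.float64(-3.86), np.float64(0.9), np.float64(0.3)], [0, 0, np.float64(-2.32)]]
```

Emit:
{"api": "move_arm", "payload": {"rows": [[[-4.5, -0.2, -0.1], [0, 0, -0.7], 0.6], [[-4.6, -0.2, -0.1], [0, 0, -0.7], 0.6], [[-4.6, -0.3, -0.1], [0, 0, -0.7], 0.6], [[-4.6, -0.3, -0.1], [0, 0, -0.7], 0.6], [[-4.6, -0.4, -0.1], [0, 0, -0.7], 0.6]]}}

```text
t: 11.08
tcp_pos: [445.4, -223.3, 229.9]
eef_rot: [0.675, 0.737, -0.0, -0.0]
ft_force: [0.1, -0.2, 0.6]
grip_width: 69.6
```

Emit:
{"api": "move_arm", "payload": {"rows": [[[-3.7, 1.5, 0.3], [0, 0, -2.3], 0.5], [[-3.7, 1.4, 0.3], [0, 0, -2.3], 0.5], [[-3.8, 1.2, 0.3], [0, 0, -2.3], 0.5], [[-3.8, 1.0, 0.3], [0, 0, -2.3], 0.5], [[-3.9, 0.9, 0.3], [0, 0, -2.4], 0.5]]}}

```text
t: 11.7
tcp_pos: [536.8, -399.6, 214.4]
eef_rot: [0.597, 0.802, 0.0, -0.001]
ft_force: [0.9, 0.1, 0.2]
grip_width: 65.3
```

Emit:
{"api": "move_arm", "payload": {"rows": [[[0, 0, 0], [0, 0, 0], 0.5], [[0, 0, 0], [0, 0, 0], 0.5]]}}

```text
t: 11.95
tcp_pos: [536.4, -397.5, 214.5]
eef_rot: [0.597, 0.802, 0.0, -0.001]
ft_force: [0.1, 0.3, 0.1]
grip_width: 65.2
```

```bash
python3 - <<'E'
from h import *
st(); im,c=snap('wrist','w8'); 
cv2.imwrite('pics/w8z.png',cv2.resize(cv2.imread('pics/w8.png')[40:260,230:430],None,fx=2.7,fy=2.7,interpolation=cv2.INTER_CUBIC))
E
```

```text
t 11.95 tcp [ 536.4 -397.5  214.5] az 106.63 z [-8.0e-04  1.6e-03 -1.0e+00] F [0.1 0.3 0.1] T [ 0.05 -0.11 -0.  ] w 65.2 j [ 1.02  0.55 -0.66  1.53  0.35  1.18  0.58]
```

View pics/w8.png

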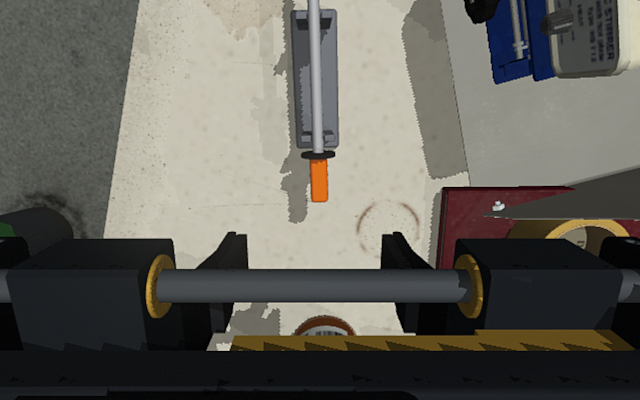

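View pics/w8z.png

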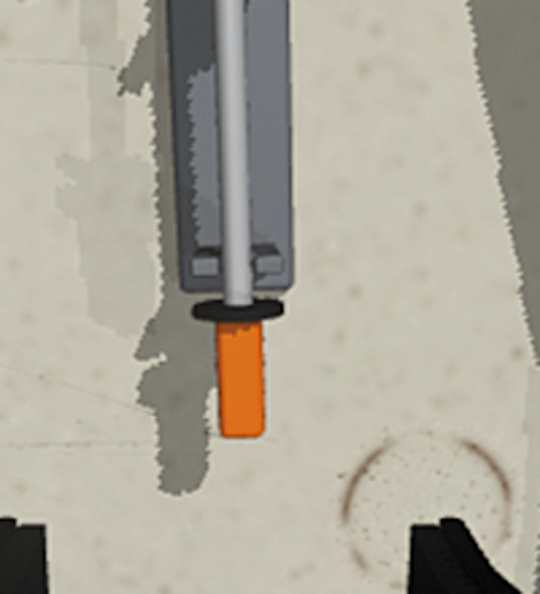

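Handle at columns about 311–328, rows 158–202; the shaft runs up to (313,0).

```bash
python3 - <<'E'
from h import *
c=calibration('wrist'); b=lambda u,v,z:back(c,(u,v),z)
H1,H2=b(319.3,158.5,58),b(319.6,201.9,58); S=b(313.5,3,54.5); S2=b(318,150,54.5)
print(H1,H2,np.linalg.norm(H1-H2),S,S2)
for d in (S-S2,S-H2): print(np.degrees(np.arctan2(d[1],d[0])))
g=(H1+H2)/2; print('grip',g)
plan([g[0],g[1],100],104.8,3)
E
```

```text
[ 534.74954061 -376.11851231   58.        ] [ 546.71016407 -414.70033933   58.        ] 40.39324064717109 [ 493.71627478 -256.53694518   54.5       ] [ 531.61369502 -369.62281553   54.5       ]
108.52706897521716
108.52383035585196
grip [ 540.72985234 -395.40942582   58.        ]
az now 106.67 turn total 1.87 dist 115.1
[[np.float64(0.02), np.float64(0.15), np.float64(3.83)], [0, 0, np.float64(0.62)]]
[[np.float64(0.02), np.float64(0.15), np.float64(3.83)], [0, 0, np.float64(0.62)]]
[[np.float64(0.02), np.float64(0.15), np.float64(3.83)], [0, 0, np.float64(0.62)]]
```

```bash
python3 - <<'E'
from h import *
plan([540.7,-395.4,100],108.2,3)
E
```

```text
az now 106.67 turn total -1.53 dist 115.1
[[np.float64(0.02), np.float64(0.15), np.float64(3.83)], [0, 0, np.float64(-0.51)]]
[[np.float64(0.02), np.float64(0.15), np.float64(3.83)], [0, 0, np.float64(-0.51)]]
[[np.float64(0.01), np.float64(0.15), np.float64(3.83)], [0, 0, np.float64(-0.51)]]
```

Emit:
{"api": "move_arm", "payload": {"rows": [[[0, 0.15, 3.8], [0, 0, -0.5], 0.3], [[0, 0.15, 3.8], [0, 0, -0.5], 0.3], [[0, 0.15, 3.8], [0, 0, -0.6], 0.3], [[0, 0, 0], [0, 0, 0], 0.3], [[0, 0, 0], [0, 0, 0], 0.3]]}}

```text
t: 12.62
tcp_pos: [542.0, -397.2, 103.1]
eef_rot: [0.586, 0.81, 0.0, 0.001]
ft_force: [-0.1, -0.6, 0.5]
grip_width: 56.5
```

```bash
python3 - <<'E'
from h import *
st(); im,c=snap('wrist','w9'); plan([540.7,-395.4,31],108.2,3)
E
```

```text
t 12.62 tcp [ 542.  -397.2  103.1] az 108.22 z [ 0.0022 -0.0012 -1.    ] F [-0.1 -0.6  0.5] T [-0.03 -0.15 -0.05] w 56.5 j [ 0.99  0.66 -0.62  1.63  0.44  1.    0.54]
az now 108.2 turn total 0.0 dist 72.6
[[np.float64(0.08), np.float64(-0.03), np.float64(2.42)], [0, 0, np.float64(0.0)]]
[[np.float64(0.08), np.float64(-0.03), np.float64(2.42)], [0, 0, np.float64(0.0)]]
[[np.float64(0.08), np.float64(-0.03), np.float64(2.42)], [0, 0, np.float64(0.0)]]
```

View pics/w9.png

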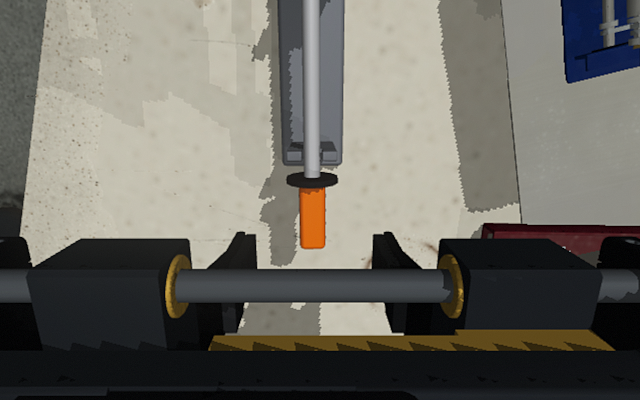

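The handle is at (300–325, 188–248), with the shaft nearly vertical in the image at u≈310–312.

```bash
python3 - <<'E'
from h import *
c=calibration('wrist'); b=lambda u,v,z:back(c,(u,v),z)
H1,H2=b(312.5,188,58),b(312.7,248,58); S=b(311.5,3,54.5); S2=b(312,170,54.5)
print(H1,H2,np.linalg.norm(H1-H2))
for d in (S-S2,S-H2): print(np.degrees(np.arctan2(d[1],d[0])))
g=(H1+H2)/2; print('grip',g)
plan([g[0],g[1],31],108.2,3)
E
```

```text
[ 534.66246622 -377.91598216   58.        ] [ 546.73731763 -414.51167206   58.        ] 38.53630179682259
108.22243634959821
108.34884065053097
grip [ 540.69989192 -396.21382711   58.        ]
az now 108.2 turn total 0.0 dist 72.6
[[np.float64(0.06), np.float64(-0.04), np.float64(2.42)], [0, 0, np.float64(0.0)]]
[[np.float64(0.06), np.float64(-0.04), np.float64(2.42)], [0, 0, np.float64(0.0)]]
[[np.float64(0.06), np.float64(-0.04), np.float64(2.42)], [0, 0, np.float64(0.0)]]
```

Emit:
{"api": "move_arm", "payload": {"rows": [[[0.05, -0.05, 2.4], [0, 0, 0], 0.3], [[0.05, 0, 2.4], [0, 0, 0], 0.3], [[0, 0, 2.0], [0, 0, 0], 0.3], [[0, 0, 0.3], [0, 0, 0], 0.3], [[0, 0, 0], [0, 0, 0], 0.3]]}}

```text
t: 13.3
tcp_pos: [540.8, -396.9, 30.9]
eef_rot: [0.587, 0.81, 0.0, 0.001]
ft_force: [0.0, 0.5, -0.1]
grip_width: 56.7
```

```bash
python3 - <<'E'
from h import *
st()
E
```

```text
t 13.3 tcp [ 540.8 -396.9   30.9] az 108.18 z [ 1.2e-03 -7.0e-04 -1.0e+00] F [ 0.   0.5 -0.1] T [ 0.03 -0.12  0.04] w 56.7 j [ 0.96  0.74 -0.58  1.67  0.5   0.88  0.49]
```

Emit:
{"api": "move_arm", "payload": {"rows": [[[0, 0, 0], [0, 0, 0], -1], [[0, 0, 0], [0, 0, 0], -1], [[0, 0, 0], [0, 0, 0], -1], [[0, 0, 0], [0, 0, 0], -1], [[0, 0, 0], [0, 0, 0], -1]], "squeeze": 30}}

```text
t: 13.92
tcp_pos: [540.2, -396.7, 30.1]
eef_rot: [0.586, 0.81, -0.0, 0.0]
ft_force: [-0.6, 0.6, 0.3]
grip_width: 15.6
```

```bash
python3 - <<'E'
from h import *
st()
E
```

```text
t 13.93 tcp [ 540.2 -396.7   30.1] az 108.18 z [ 1.e-04 -1.e-04 -1.e+00] F [-0.6  0.6  0.3] T [-0.02 -0.2  -0.06] w 15.6 j [ 0.96  0.74 -0.58  1.67  0.5   0.88  0.49]
```

Emit:
{"api": "move_arm", "payload": {"rows": [[[0, 0, -1], [0, 0, 0], -1], [[0, 0, -1.5], [0, 0, 0], -1], [[0, 0, -1.5], [0, 0, 0], -1], [[0, 0, 0], [0, 0, 0], -1], [[0, 0, 0], [0, 0, 0], -1]]}}

```text
t: 14.55
tcp_pos: [539.9, -396.7, 70.1]
eef_rot: [0.587, 0.81, -0.0, -0.0]
ft_force: [-0.7, -0.6, 0.1]
grip_width: 15.7
```

```bash
python3 - <<'E'
from h import *
st(); im,c=snap('wrist','w10'); plan([458,-325.4,70.5],91.6,4)
snap('scene','s10'); cv2.imwrite('pics/s10z.png',cv2.resize(cv2.imread('pics/s10.png')[120:260,280:480],None,fx=4,fy=4))
E
```

```text
t 14.55 tcp [ 539.9 -396.7   70.1] az 108.18 z [-2.e-04 -2.e-04 -1.e+00] F [-0.7 -0.6  0.1] T [-0.03 -0.11 -0.04] w 15.7 j [ 0.97  0.69 -0.6   1.65  0.46  0.94  0.52]
az now 108.18 turn total 16.58 dist 108.4
[[np.float64(2.33), np.float64(-1.39), np.float64(-0.02)], [0, 0, np.float64(4.14)]]
[[np.float64(2.22), np.float64(-1.55), np.float64(-0.02)], [0, 0, np.float64(4.14)]]
[[np.float64(2.1), np.float64(-1.71), np.float64(-0.02)], [0, 0, np.float64(4.14)]]
[[np.float64(1.98), np.float64(-1.85), np.float64(-0.02)], [0, 0, np.float64(4.14)]]
```

View pics/w10.png

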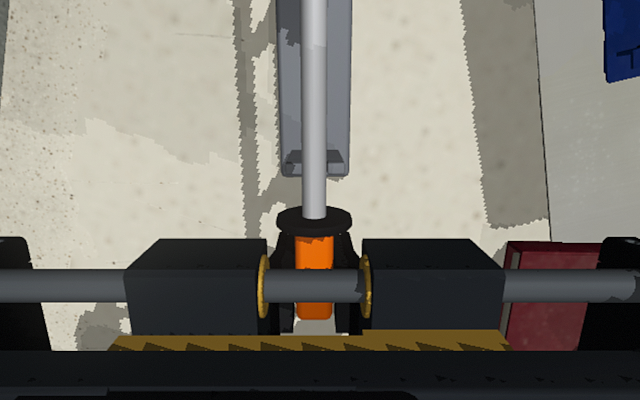

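View pics/s10z.png

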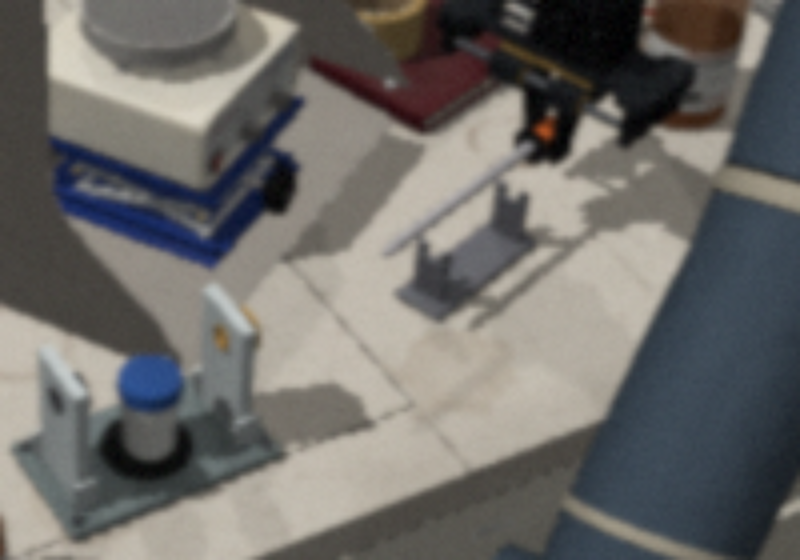

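```bash
python3 - <<'E'
from h import *
p,R=tool();R=R.as_matrix();cs=calibration('scene');c=calibration('wrist')
for dx in (205,):
  for z in (-19.5,): print(proj(cs,p+R@[dx,0,z]))
print('pred collar front', proj(c,p+R@[25,0,-19.5]),'shaft at 130',proj(c,p+R@[130,0,-19.5]), proj(c,p+R@[-17,0,-27.5]))
print('handle in scene', proj(cs,p+R@[-21,0,-19.5]), np.array([547,128])/4+[280,120])
for u,v in [(314,0),(314,100),(314,215)]: print(R.T@(back(c,(u,v),94)-p))
E
```

```text
[374.78000203 183.12865031]
pred collar front [314.54821411 216.70712426] shaft at 130 [314.34650394 -77.50641569] [314.62775789 316.20071257]
handle in scene [420.31962009 150.11003381] [416.75 152.  ]
[105.1810144   -0.14045725 -24.41435292]
[ 71.97235711  -0.17556503 -24.43823591]
[ 27.39172622  -0.22269511 -24.4702974 ]
```

Emit:
{"api": "move_arm", "payload": {"rows": [[[2.3, -1.4, 0], [0, 0, 4.1], -1], [[2.2, -1.5, 0], [0, 0, 4.1], -1], [[2.1, -1.7, 0], [0, 0, 4.2], -1], [[2.0, -1.9, 0], [0, 0, 4.2], -1], [[0, 0, 0], [0, 0, 0], -1]]}}

```text
t: 15.28
tcp_pos: [456.7, -324.4, 69.6]
eef_rot: [0.697, 0.717, -0.001, -0.001]
ft_force: [0.1, 0.4, -0.5]
grip_width: 15.6
```

Emit:
{"api": "move_arm", "payload": {"rows": [[[0, 0, 0], [0, 0, 0], -1], [[0, 0, 0], [0, 0, 0], -1]]}}

```text
t: 15.52
tcp_pos: [459.3, -326.4, 70.0]
eef_rot: [0.697, 0.717, 0.0, 0.0]
ft_force: [-0.2, -0.1, 0.2]
grip_width: 15.3
```

```bash
python3 - <<'E'
from h import *
st()
for n in('wrist','scene','top'): snap(n,n+'11')
cv2.imwrite('pics/s11z.png',cv2.resize(cv2.imread('pics/scene11.png')[150:260,280:440],None,fx=5,fy=5))
cv2.imwrite('pics/t11z.png',cv2.resize(cv2.imread('pics/top11.png')[190:260,280:430],None,fx=5,fy=5))
p,R=tool();R=R.as_matrix();cs=calibration('scene');ct=calibration('top')
tip=p+R@[205,0,-19.5]; m=np.array([451,-75.5,90]); print('tip',tip,'scene',proj(cs,tip),proj(cs,m),'top',proj(ct,tip),proj(ct,m))
print((proj(cs,tip)-[280,150])*5,(proj(cs,m)-[280,150])*5,(proj(ct,tip)-[280,190])*5,(proj(ct,m)-[280,190])*5)
a=np.radians(91.6);X=np.array([np.cos(a),np.sin(a)]);Y=np.array([-X[1],X[0]])
print('lat err of tip',(tip[:2]-m[:2])@Y,'along',(tip[:2]-m[:2])@X)
E
```

```text
t 15.53 tcp [ 459.3 -326.4   70. ] az 91.57 z [ 9.e-04 -1.e-04 -1.e+00] F [-0.2 -0.1  0.2] T [-0.07 -0.11 -0.03] w 15.3 j [ 0.97  0.54 -0.57  1.92  0.39  0.8   0.22]
tip [ 453.27607671 -121.16687195   89.47494571] scene [355.03396869 196.01449364] [341.49775065 201.29728613] top [349.66148434 226.85298342] [335.7393267  226.19450463]
[375.16984344 230.07246819] [307.48875324 256.48643063] [348.3074217 184.2649171] [278.6966335  180.97252315]
lat err of tip -1.0000953981849048 along -45.71261891194261
```

View pics/wrist11.png

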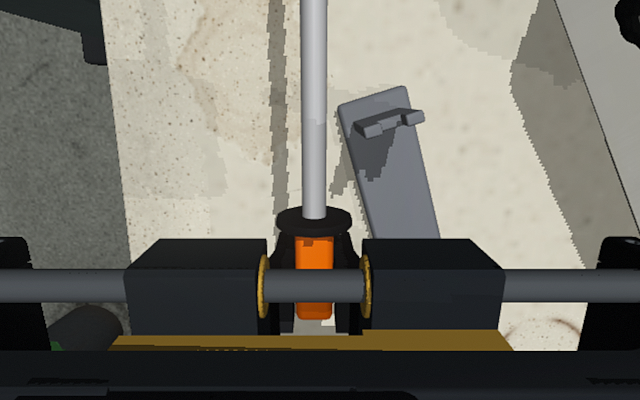

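View pics/s11z.png

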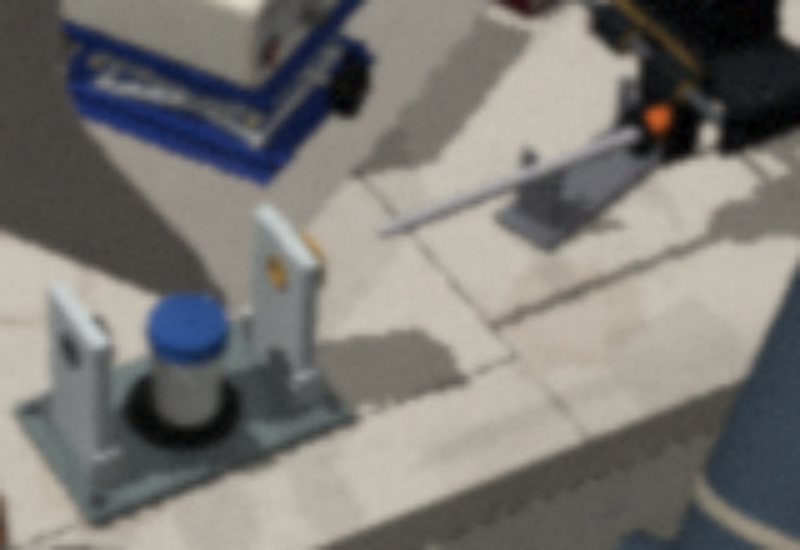

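View pics/t11z.png

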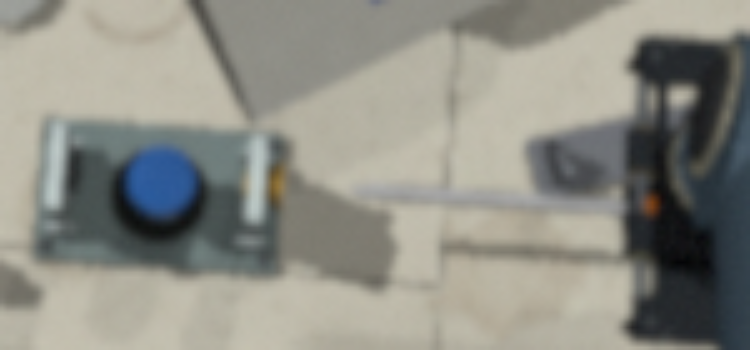

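The tip is about 46 mm short of the mouth and aligned to within about 2 mm. Advancing to the mouth.

Emit:
{"api": "move_arm", "payload": {"rows": [[[1.5, 0, 0], [0, 0, 0], -1], [[1.5, 0, 0], [0, 0, 0], -1], [[1.3, 0, 0], [0, 0, 0], -1], [[0, 0, 0], [0, 0, 0], -1], [[0, 0, 0], [0, 0, 0], -1]]}}

```text
t: 16.3
tcp_pos: [457.4, -283.1, 70.2]
eef_rot: [0.697, 0.717, -0.0, 0.0]
ft_force: [0.5, 0.2, -1.2]
grip_width: 15.5
```

```bash
cat >> h.py <<'E'
def look(k):
    st()
    for n in('scene','top'): snap(n,n+k)
    a=cv2.resize(cv2.imread(f'pics/scene{k}.png')[175:245,270:370],None,fx=8,fy=8,interpolation=cv2.INTER_CUBIC)
    b=cv2.resize(cv2.imread(f'pics/top{k}.png')[200:250,280:380],None,fx=8,fy=8,interpolation=cv2.INTER_CUBIC)
    cv2.imwrite(f'pics/a{k}.png',a);cv2.imwrite(f'pics/b{k}.png',b)
    p,R=tool();R=R.as_matrix();tip=p+R@[205,0,-19.5];m=np.array([451,-75.5,90])
    a=np.radians(91.6);X=np.array([np.cos(a),np.sin(a)]);Y=np.array([-X[1],X[0]])
    print('tip',np.round(tip,1),'lat',np.round((tip[:2]-m[:2])@Y,2),'along past mouth',np.round((tip[:2]-m[:2])@X,1))
E
python3 -c "
from h import *
look('12')"
```

```text
t 16.3 tcp [ 457.4 -283.1   70.2] az 91.58 z [ 2.e-04 -7.e-04 -1.e+00] F [ 0.5  0.2 -1.2] T [-0.02 -0.11 -0.01] w 15.5 j [ 0.92  0.5  -0.58  1.98  0.39  0.77  0.15]
tip [451.8 -78.5  89.5] lat -0.74 along past mouth -3.0
```

View pics/a12.png

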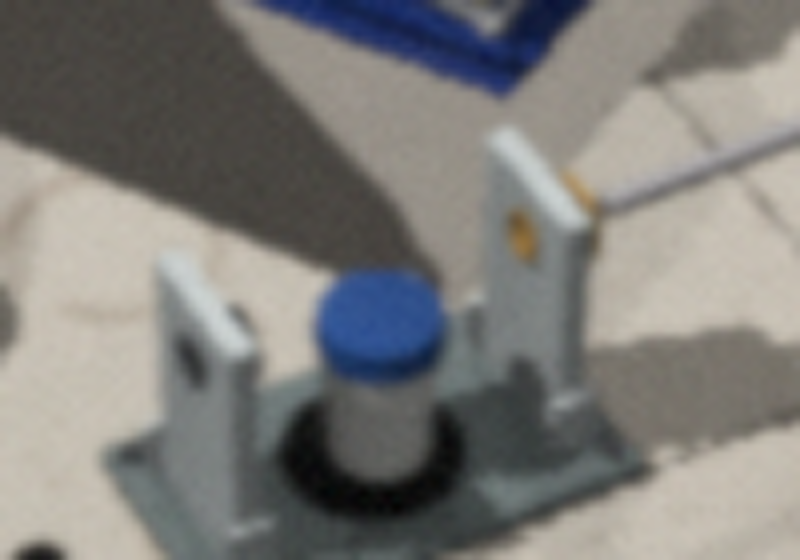

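View pics/b12.png

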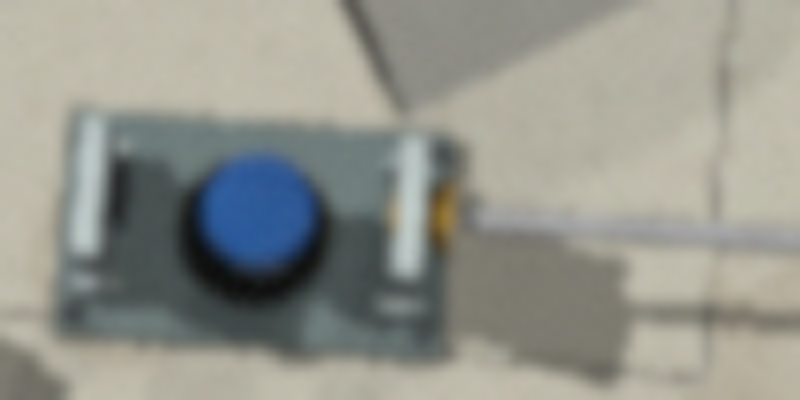

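Both views show the nose aimed into the brass mouth. Advancing.

Emit:
{"api": "move_arm", "payload": {"rows": [[[0.6, 0, 0], [0, 0, 0], -1], [[0.6, 0, 0], [0, 0, 0], -1], [[0.6, 0, 0], [0, 0, 0], -1], [[0, 0, 0], [0, 0, 0], -1]]}}

```text
t: 16.9
tcp_pos: [456.9, -264.0, 70.1]
eef_rot: [0.697, 0.717, 0.0, -0.0]
ft_force: [-0.8, 0.2, -1.8]
grip_width: 15.6
```

```bash
python3 -c "
from h import *
look('13')"
```

```text
t 16.9 tcp [ 456.9 -264.    70.1] az 91.66 z [-0.e+00  1.e-04 -1.e+00] F [-0.8  0.2 -1.8] T [-0.06 -0.12  0.01] w 15.6 j [ 0.9   0.49 -0.58  2.    0.38  0.76  0.12]
tip [451.2 -59.9  89.6] lat -0.61 along past mouth 15.6
```

View pics/a13.png

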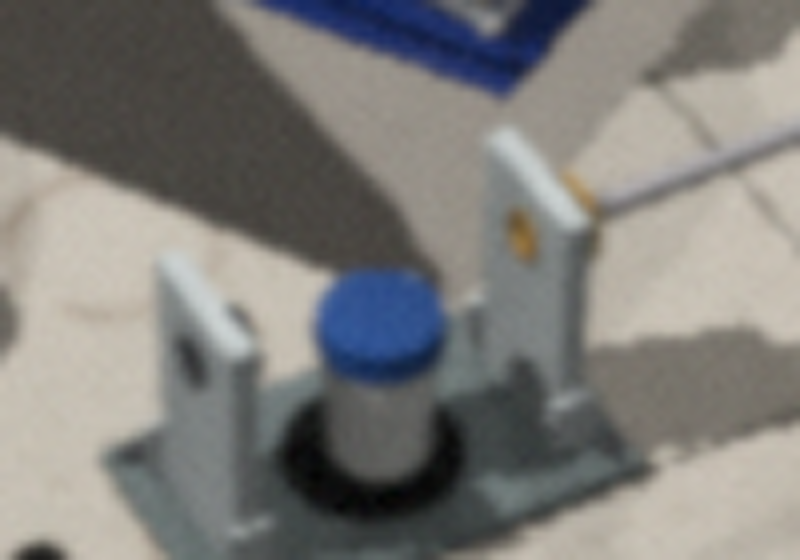

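Emit:
{"api": "move_arm", "payload": {"rows": [[[0.5, 0, 0], [0, 0, 0], -1], [[0.5, 0, 0], [0, 0, 0], -1], [[0.6, 0, 0], [0, 0, 0], -1], [[0.6, 0, 0], [0, 0, 0], -1], [[0, 0, 0], [0, 0, 0], -1]]}}

```text
t: 17.62
tcp_pos: [456.3, -242.1, 70.1]
eef_rot: [0.697, 0.717, 0.0, 0.0]
ft_force: [0.2, 0.1, -0.6]
grip_width: 16.0
```

```bash
python3 -c "
from h import *
look('14')"
```

```text
t 17.62 tcp [ 456.3 -242.1   70.1] az 91.65 z [ 1.e-04  1.e-04 -1.e+00] F [ 0.2  0.1 -0.6] T [-0.05 -0.13  0.01] w 16.0 j [ 0.87  0.48 -0.59  2.02  0.38  0.75  0.08]
tip [450.6 -37.9  89.6] lat -0.64 along past mouth 37.6
```

View pics/a14.png

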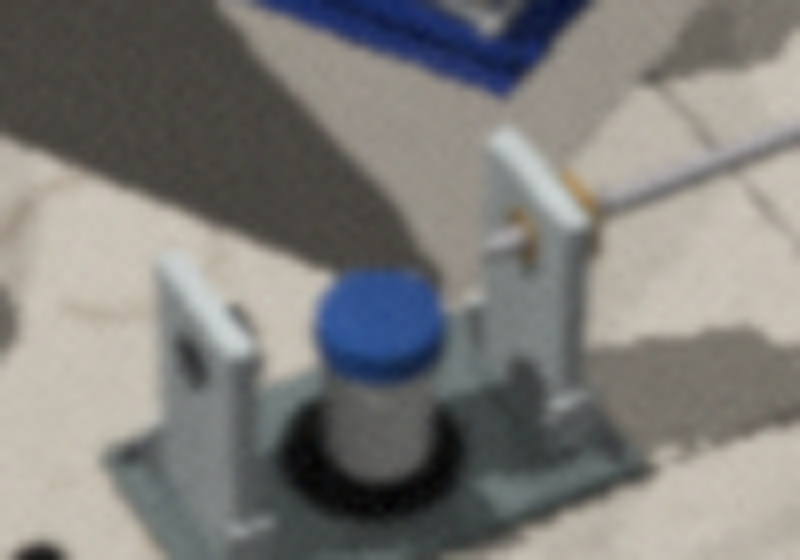

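View pics/b14.png

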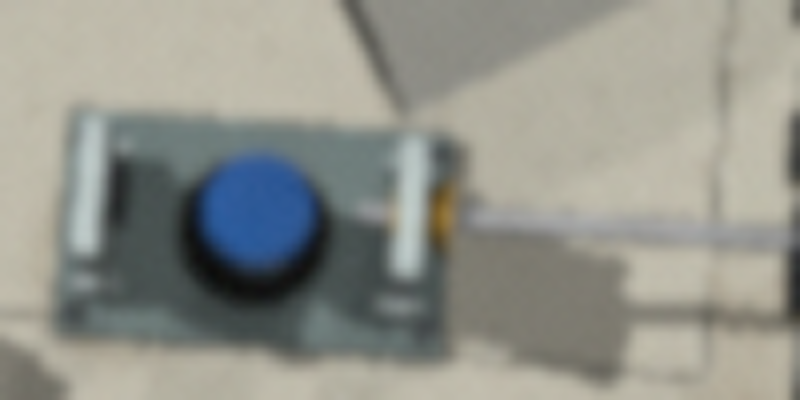

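The nose emerges from the inner side of the entry bushing with no contact force. Continuing over the lid.

Emit:
{"api": "move_arm", "payload": {"rows": [[[1.2, 0, 0], [0, 0, 0], -1], [[1.2, 0, 0], [0, 0, 0], -1], [[1.2, 0, 0], [0, 0, 0], -1], [[1.0, 0, 0], [0, 0, 0], -1], [[0, 0, 0], [0, 0, 0], -1]]}}

```text
t: 18.35
tcp_pos: [455.0, -195.7, 70.2]
eef_rot: [0.697, 0.718, 0.0, 0.0]
ft_force: [-0.4, -0.3, -0.8]
grip_width: 15.5
```

```bash
python3 -c "
from h import *
look('15')"
```

```text
t 18.35 tcp [ 455.  -195.7   70.2] az 91.7 z [ 1.e-04  0.e+00 -1.e+00] F [-0.4 -0.3 -0.8] T [-0.1  -0.12  0.01] w 15.5 j [ 0.81  0.45 -0.6   2.07  0.38  0.73 -0.01]
tip [449.3   7.9  89.5] lat -0.67 along past mouth 83.4
```

Emit:
{"api": "move_arm", "payload": {"rows": [[[0.8, 0, 0], [0, 0, 0], -1], [[0.8, 0, 0], [0, 0, 0], -1], [[0.6, 0, 0], [0, 0, 0], -1], [[0, 0, 0], [0, 0, 0], -1], [[0, 0, 0], [0, 0, 0], -1]]}}

```text
t: 19.08
tcp_pos: [454.4, -175.0, 70.1]
eef_rot: [0.697, 0.717, -0.0, 0.0]
ft_force: [0.9, -0.0, -1.2]
grip_width: 15.4
```

```bash
python3 -c "
from h import *
look('16'); snap('wrist','w16')"
```

```text
t 19.07 tcp [ 454.4 -175.    70.1] az 91.58 z [ 1.e-04 -3.e-04 -1.e+00] F [ 0.9 -0.  -1.2] T [-0.04 -0.13 -0.01] w 15.4 j [ 0.77  0.44 -0.61  2.09  0.38  0.72 -0.05]
tip [448.8  29.8  89.5] lat -0.69 along past mouth 105.3
```

View pics/a16.png

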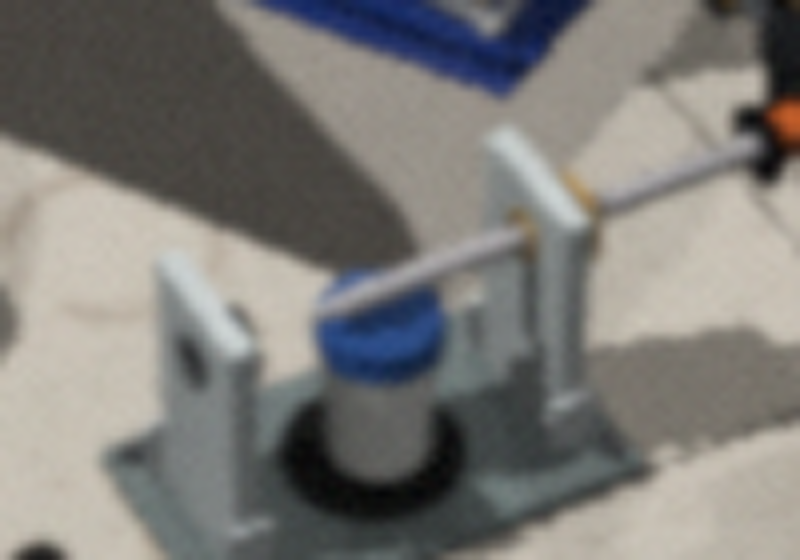

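View pics/b16.png

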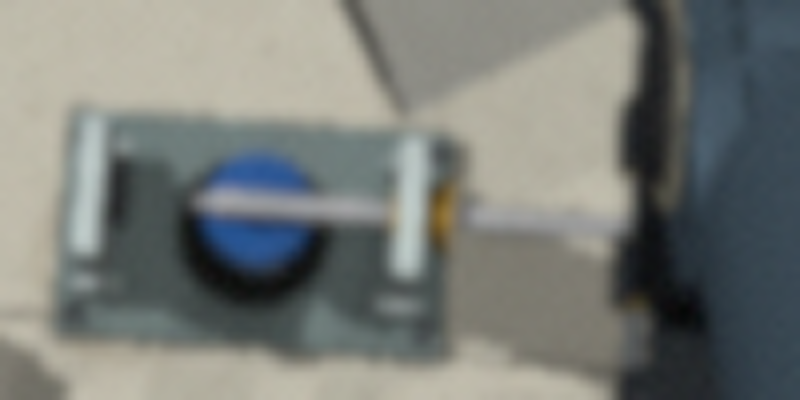

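View pics/w16.png

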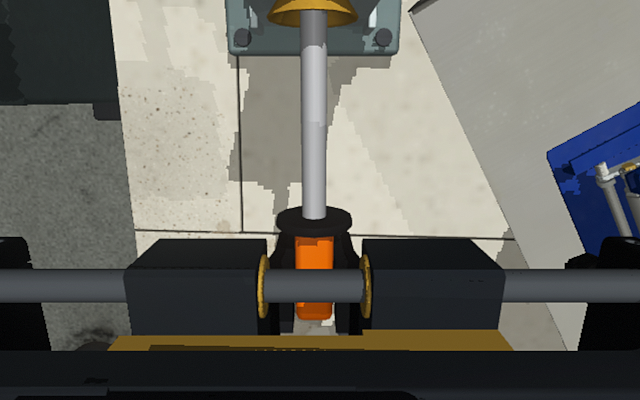

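The bar runs over the lid. In the wrist view it sits about 1 mm to the +x side of the flare's centre, so I'll nudge it -0.8 mm and continue.

Emit:
{"api": "move_arm", "payload": {"rows": [[[0.6, -0.08, 0], [0, 0, 0], -1], [[0.6, 0, 0], [0, 0, 0], -1], [[0.6, 0, 0], [0, 0, 0], -1], [[0.4, 0, 0], [0, 0, 0], -1], [[0, 0, 0], [0, 0, 0], -1]]}}

```text
t: 19.85
tcp_pos: [453.0, -152.4, 70.1]
eef_rot: [0.697, 0.717, 0.0, 0.0]
ft_force: [-1.0, 0.6, -1.8]
grip_width: 15.5
```

```bash
python3 -c "
from h import *
look('17')"
```

```text
t 19.85 tcp [ 453.  -152.4   70.1] az 91.63 z [ 2.e-04 -1.e-04 -1.e+00] F [-1.   0.6 -1.8] T [-0.03 -0.08 -0.02] w 15.5 j [ 0.74  0.43 -0.61  2.11  0.37  0.71 -0.09]
tip [447.3  52.   89.5] lat 0.13 along past mouth 127.5
```

View pics/a17.png

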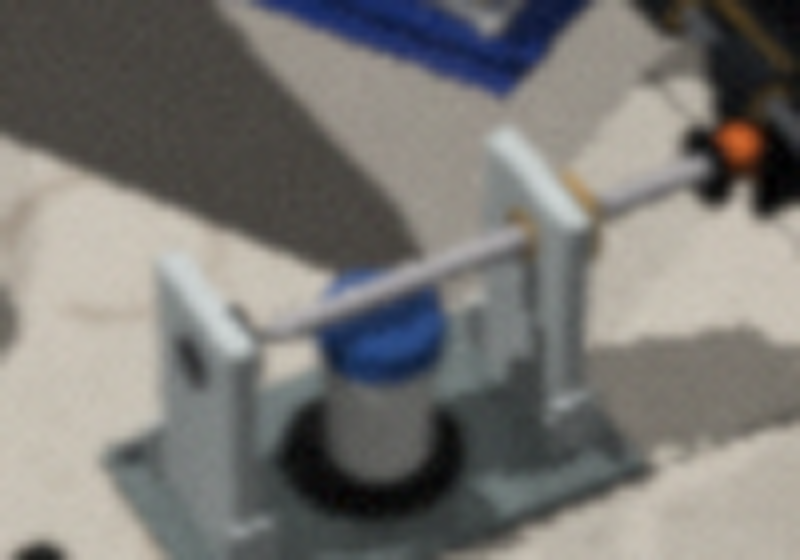

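View pics/b17.png

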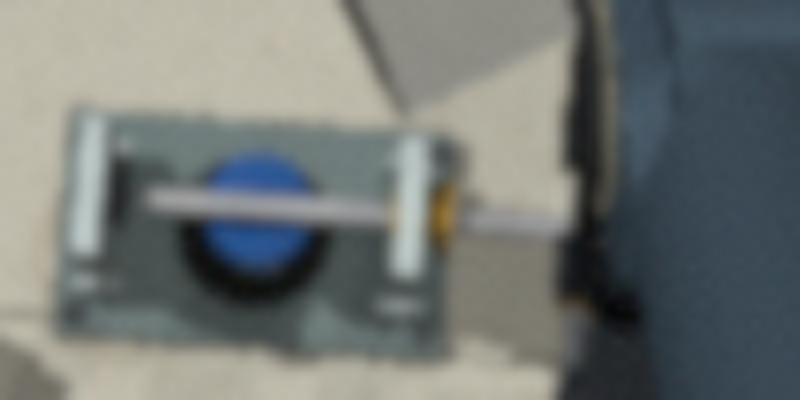

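Emit:
{"api": "move_arm", "payload": {"rows": [[[0.3, 0, 0], [0, 0, 0], -1], [[0.3, 0, 0], [0, 0, 0], -1], [[0.3, 0, 0], [0, 0, 0], -1], [[0.3, 0, 0], [0, 0, 0], -1]]}}

```text
t: 20.45
tcp_pos: [452.6, -140.6, 70.1]
eef_rot: [0.697, 0.717, 0.0, 0.0]
ft_force: [0.4, -0.6, -0.2]
grip_width: 15.6
```

Emit:
{"api": "move_arm", "payload": {"rows": [[[0.3, 0, 0], [0, 0, 0], -1], [[0.3, 0, 0], [0, 0, 0], -1], [[0.3, 0, 0], [0, 0, 0], -1], [[0, 0, 0], [0, 0, 0], -1]]}}

```text
t: 20.95
tcp_pos: [452.4, -131.6, 70.1]
eef_rot: [0.697, 0.717, 0.0, 0.0]
ft_force: [-0.2, 0.4, -1.1]
grip_width: 15.6
```

```bash
python3 -c "
from h import *
look('18'); snap('wrist','w18')"
```

```text
t 20.95 tcp [ 452.4 -131.6   70.1] az 91.61 z [ 1.e-04 -0.e+00 -1.e+00] F [-0.2  0.4 -1.1] T [-0.06 -0.09  0.04] w 15.6 j [ 0.7   0.42 -0.62  2.12  0.37  0.71 -0.14]
tip [446.7  73.   89.5] lat 0.16 along past mouth 148.6
```

View pics/a18.png

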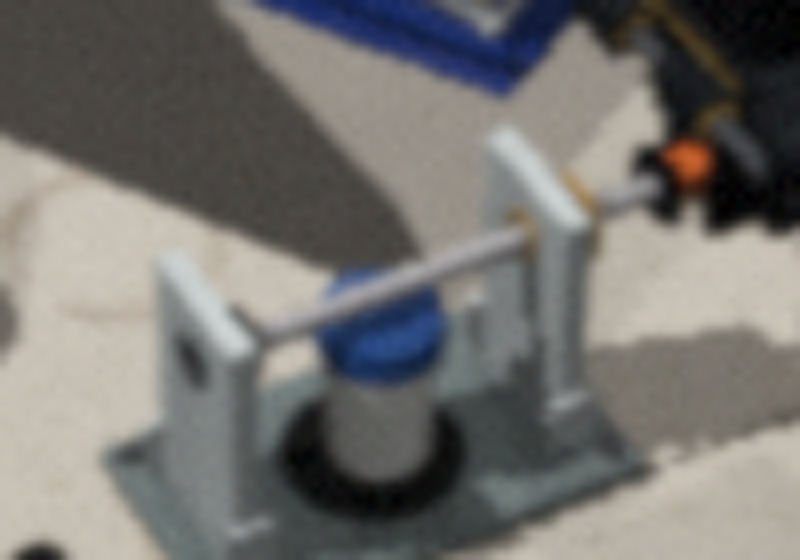

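View pics/w18.png

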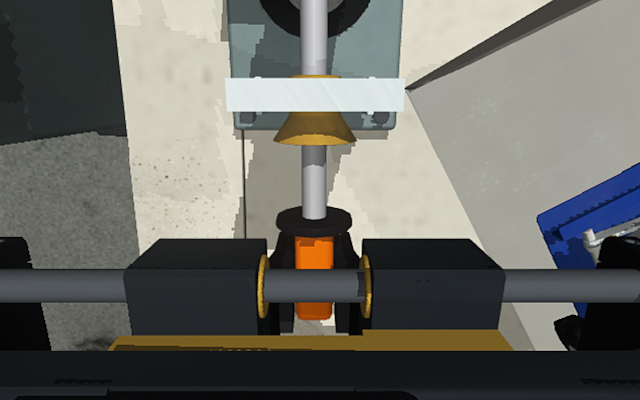

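Now centred (flare 274–355, bar at about 314) with no forces. The final push is about 22 mm.

Emit:
{"api": "move_arm", "payload": {"rows": [[[0.4, 0, 0], [0, 0, 0], -1], [[0.4, 0, 0], [0, 0, 0], -1], [[0.4, 0, 0], [0, 0, 0], -1], [[0.3, 0, 0], [0, 0, 0], -1]]}}

```text
t: 21.6
tcp_pos: [451.9, -116.5, 70.1]
eef_rot: [0.697, 0.717, 0.0, 0.0]
ft_force: [-0.0, -1.0, -1.9]
grip_width: 15.1
```

Emit:
{"api": "move_arm", "payload": {"rows": [[[0.3, 0, 0], [0, 0, 0], -1], [[0.3, 0, 0], [0, 0, 0], -1], [[0.2, 0, 0], [0, 0, 0], -1], [[0, 0, 0], [0, 0, 0], -1], [[0, 0, 0], [0, 0, 0], -1]]}}

```text
t: 22.22
tcp_pos: [451.7, -109.0, 70.0]
eef_rot: [0.697, 0.717, -0.0, 0.0]
ft_force: [-0.3, -0.6, -1.1]
grip_width: 15.6
```

```bash
python3 -c "
from h import *
look('19'); snap('wrist','w19')"
```

```text
t 22.23 tcp [ 451.7 -109.    70. ] az 91.58 z [ 0.e+00 -1.e-04 -1.e+00] F [-0.3 -0.6 -1.1] T [-0.06 -0.09  0.03] w 15.6 j [ 0.66  0.41 -0.62  2.14  0.37  0.7  -0.18]
tip [446.1  95.9  89.5] lat 0.13 along past mouth 171.5
```

View pics/a19.png

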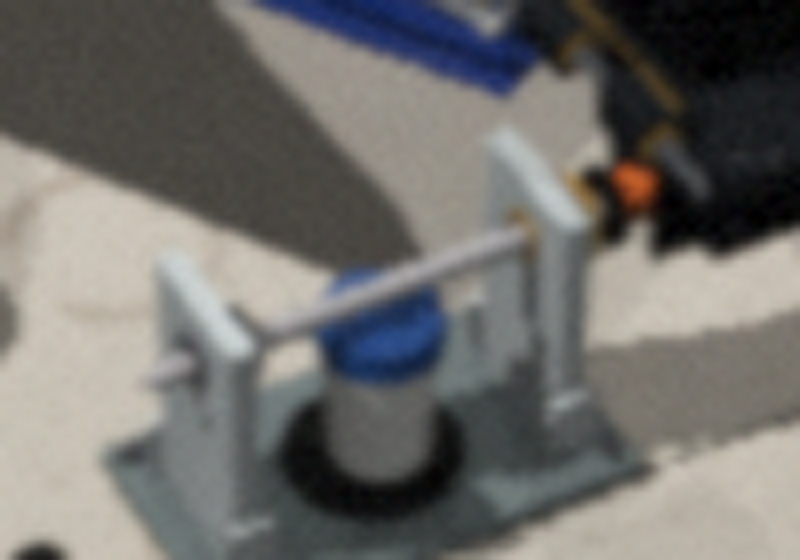

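View pics/b19.png

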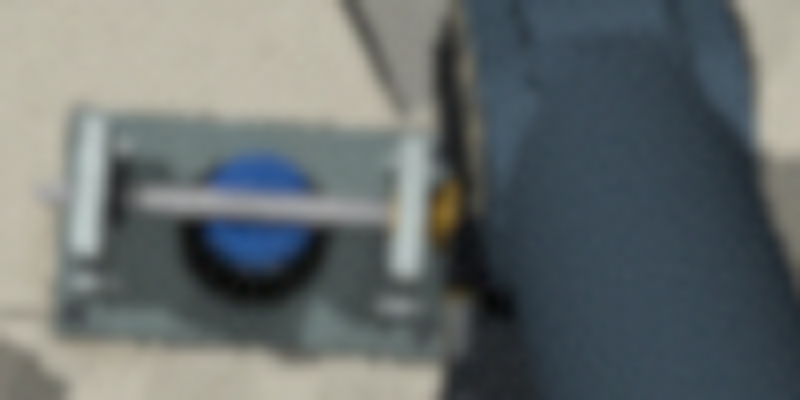

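View pics/w19.png

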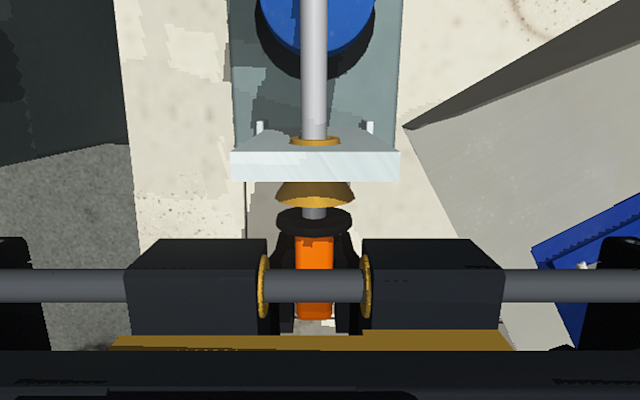

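The nose is out of the far side. I'll check the protrusion and gently probe the vertical freedom by ±1 mm.

```bash
python3 -c "
from h import *
c=calibration('scene');a=np.radians(91.6);m=np.array([451,-75.5,90.]);X=np.array([np.cos(a),np.sin(a),0])
for k in (144,154,164,170,176): print(k,np.round((proj(c,m+X*k)-[270,175])*8,1))
w=calibration('wrist')
for k in (-4,-8,-12):print(k,proj(w,m+X*k))
print(proj(w,m))
"
```

```text
144 [208.8 348.2]
154 [182.6 358.1]
164 [156.2 368.1]
170 [140.3 374.2]
176 [124.4 380.2]
-4 [314.95209841 206.52365518]
-8 [314.96123964 215.74326538]
-12 [314.97025093 224.83182034]
[314.94282441 197.17013445]
```

Emit:
{"api": "move_arm", "payload": {"rows": [[[0, 0, -0.1], [0, 0, 0], -1], [[0, 0, 0], [0, 0, 0], -1], [[0, 0, 0], [0, 0, 0], -1]]}}

```text
t: 22.75
tcp_pos: [451.7, -108.9, 71.1]
eef_rot: [0.697, 0.717, 0.0, 0.0]
ft_force: [0.1, -0.8, -0.2]
grip_width: 15.5
```

```bash
python3 -c "
from h import *
st()"
```

```text
t 22.75 tcp [ 451.7 -108.9   71.1] az 91.58 z [ 1.e-04 -1.e-04 -1.e+00] F [ 0.1 -0.8 -0.2] T [-0.05 -0.09  0.07] w 15.5 j [ 0.66  0.41 -0.63  2.14  0.37  0.7  -0.18]
```

Emit:
{"api": "move_arm", "payload": {"rows": [[[0, 0, 0.1], [0, 0, 0], -1], [[0, 0, 0.1], [0, 0, 0], -1], [[0, 0, 0], [0, 0, 0], -1], [[0, 0, 0], [0, 0, 0], -1]]}}

```text
t: 23.25
tcp_pos: [451.7, -108.9, 69.0]
eef_rot: [0.697, 0.717, -0.0, 0.0]
ft_force: [0.2, -0.6, -1.2]
grip_width: 15.5
```

```bash
python3 -c "
from h import *
st()"
```

```text
t 23.25 tcp [ 451.7 -108.9   69. ] az 91.58 z [ 0. -0. -1.] F [ 0.2 -0.6 -1.2] T [-0.04 -0.09 -0.01] w 15.5 j [ 0.66  0.41 -0.62  2.14  0.37  0.7  -0.19]
```

Free over ±1 mm. I'll go back to centre, settle, take a last look and hand in.

Emit:
{"api": "move_arm", "payload": {"rows": [[[0, 0, -0.1], [0, 0, 0], -1], [[0, 0, 0], [0, 0, 0], -1], [[0, 0, 0], [0, 0, 0], -1]]}}

```text
t: 23.62
tcp_pos: [451.7, -108.9, 70.1]
eef_rot: [0.697, 0.717, 0.0, 0.0]
ft_force: [0.4, 0.2, -0.4]
grip_width: 15.6
```

```bash
python3 -c "
from h import *
look('20')
im=cv2.imread('pics/scene20.png'); cv2.imwrite('pics/s20z.png',cv2.resize(im[170:280,150:360],None,fx=3.8,fy=3.8,interpolation=cv2.INTER_CUBIC))"
```

```text
t 23.62 tcp [ 451.7 -108.9   70.1] az 91.58 z [ 1.e-04 -1.e-04 -1.e+00] F [ 0.4  0.2 -0.4] T [-0.05 -0.06 -0.02] w 15.6 j [ 0.66  0.41 -0.62  2.14  0.37  0.7  -0.18]
tip [446.1  96.   89.6] lat 0.14 along past mouth 171.6
```

View pics/s20z.png

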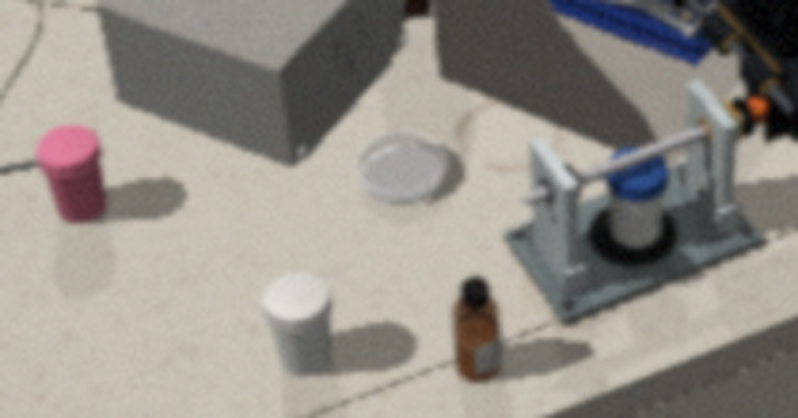

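The blue pot stands on its pad under the bar, and the nose sticks out past the far plate. The bystanders are unmoved.

```bash
python3 -c "
from h import *
print(job_done())"
```

```text
the job is handed in; nothing more can be done
None
```

I stood the blue-lidded pot upright on the cradle's black pad. Then I threaded the bar by its orange handle through the brass bushing, over the lid and out of the far bushing. The job was handed in at about 23.6 s with the gripper still holding the handle.

**Last checks**
- **Nose:** it sticks out about 17 mm, worked out from the arm's pose and my camera fix of the cradle. The scene picture roughly agrees, at 16–18 mm.
- **Collar:** by the same figures it is about 7–8 mm short of the entry mouth.
- **Fit:** forces stayed within about 2 N all through the insertion. A ±1 mm up-and-down probe met no resistance, so the bar lies free. I did not probe it sideways, but the wrist picture showed it centred in the entry flare.
- **Pot and bystanders:** the last scene picture shows the pot upright under the bar. The white pot, dropper bottle and dish stand where they were.

**Disagreement:** the top camera placed things about 4–7 mm off from the wrist camera. I went by the wrist camera, and the grasps and the insertion bore that out.

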